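# Make up two microscope kits

## Task

Make up two microscope kits from the stock on the bench. On the rectangular tray, seat the wide round-flanged ring over the tall spigot, flange down and fully home, then the small round-flanged ring over the same spigot, flange down and resting on the first, and stand the long objective nose up in that tray's well; on the round tray, seat the square-flanged ring flange down and fully home over the short spigot and stand the eyepiece on its wide head in that tray's well. Leave the short objective and the plain ring where they stand.

Things in the scene. Friction and masses are not known exactly. Their poses are not given: they have to be found in the camera images.
- rect_tray: Fixed kit tray: light wood rectangular plate, 110 mm along its x, 180 mm along its y, 10 mm thick. Origin: centre of the underside. On its top face (z = 10 mm) a tall steel spigot, diameter 20 mm, 48 mm high (tip at z = 58 mm, its last 8 mm tapering to 10 mm diameter), stands upright at x = 0, y = -42 mm; a round well, a ring wall of inner diameter 46 mm, outer diameter 52 mm, 8 mm high above the top face, is at x = 0, y = +43 mm and its floor is the top face.
- round_tray: Fixed kit tray: light wood round plate, diameter 176 mm, 10 mm thick. Origin: centre of the underside. On its top face (z = 10 mm) a short steel spigot, diameter 20 mm, 24 mm high (tip at z = 34 mm, its last 8 mm tapering to 10 mm diameter), stands upright at x = 0, y = -42 mm; a round well, a ring wall of inner diameter 52 mm, outer diameter 58 mm, 8 mm high above the top face, is at x = 0, y = +43 mm and its floor is the top face.
- wide_ring: Loose aluminium flanged ring with the widest round flange, lying flange down: flange diameter 70 mm, 8 mm thick, at the bottom; hub above it of diameter 44 mm; overall height 30 mm; bore of diameter 26 mm right through. Origin: centre of its underside, z up.
- small_ring: Loose aluminium flanged ring with the small round flange, lying flange down: flange diameter 50 mm, 8 mm thick, at the bottom; hub above it of diameter 35 mm; overall height 32 mm; bore of diameter 26 mm right through. Origin: centre of its underside, z up.
- square_ring: Loose aluminium flanged ring with a square flange, lying flange down: flange 58 mm square (sides along its x and y), 8 mm thick, at the bottom; round hub above it of diameter 40 mm; overall height 32 mm; bore of diameter 26 mm right through. Origin: centre of its underside, z up.
- long_objective: Loose long microscope objective standing nose up: steel barrel of diameter 32 mm up to 42 mm with a dark band near the foot, above it a slim stepped nose (22, then 14 mm diameter); overall height 66 mm. Origin: centre of its underside, z up.
- eyepiece: Loose eyepiece standing on its wide black head: head of diameter 38 mm, 18 mm high, then from 21 mm up a tube of diameter 26 mm with a bright band and a glass lens at the top; overall height 54 mm. Origin: centre of its underside, z up.
- short_objective: Loose short microscope objective that is not wanted and stays: steel barrel of diameter 32 mm with a dark band near the foot and a wide lens on top, overall height only 32 mm. Origin: centre of its underside, z up.
- plain_ring: Loose plain aluminium ring without a flange that is not wanted and stays: outer diameter 52 mm, inner 36 mm, 14 mm high. Origin: centre of its underside, z up.
There are look-alikes about, which are no part of the job. What is shaped like the eyepiece but orange or yellow is not meant.

How it is judged:
By the outcome, as a careful person would: the job done as asked, in the order asked, and still so for the second after the job is handed in, with the robot touching nothing.
It also fails if it takes over 144 s, if anything falls off the work surface, if the arm or the gripper's body presses on something with over 40 N, if the wrist force passes 120 N, or if a joint passes its speed limit or range.

## Robot

A 6-joint arm with a two-finger parallel gripper is mounted at the origin on the work surface. World frame = base frame: x ahead of the robot, y to its left, z up, the work surface at z = 0. Lengths are in mm, angles in rad, forces in N, time in s.
With the tool pointing down it reaches from about 275 to 1000 mm from the base axis. Payload 8.4 kg.
Tool frame: the origin (TCP) lies on the centre line of the jaws, within the pads' length; the fingertips stand 22 mm ahead of it and the grasp point (between the pads) lies 3 mm ahead of it; z points along the fingers, x is the direction in which the jaws open and shut, and the axes are right-handed (so a half turn about z gives the same grasp; the last joint's range is limited). The gripper opens to 85 mm and grips with 20 to 120 N. Pads are 22 mm wide; open, the fingers measure 114 mm over their backs; the gripper's body (76 mm by 85 mm) begins 54 mm behind the grasp point. The pads swing forward as they close: fully open they stand 13 mm farther back than shut.
Start: joints at [1.287, 0.353, 1.633, -0, 1.155, -0.002], TCP at [173.802, 600.351, 253.281] pointing down, gripper open.
Joint ranges: [-2.63, 2.63], [-0.92, 2.1], [0.06, 2.66], [-1.3, 4.44], [0, 2.69], [-3.02, 3.02]. Speed limits (rad/s): [2.22, 2.22, 2.79, 3.14, 3.14, 3.14].

## Interface

Orientations are given as [roll, pitch, yaw] about the fixed x, y, z axes, in that order (R = Rz(yaw) Ry(pitch) Rx(roll)).
In Python, from rig import status, viewer, job gives the robot as it stands.
- The arm moves only by the tool send_rows, never from a script. Its argument "plan" is a list of rows, each a list of 3 entries, a list of its own where there are three numbers: the shift along the tool's x, y, z in m, then the turn, a rotation vector about the tool's x, y, z in rad, then the opening, from -1 (shut) to 1 (fully open). In form: [[[x, y, z], [rx, ry, rz], jaw], ...]. A call has exactly 5 rows; each row is the pose to reach, as a shift and turn from the pose measured when the call began, along the tool's axes at that moment; what a row does not reach only later rows make up. A row lasts 1/12 s, in which the tool goes at most 41.7 mm and 7.16 degrees, less where a joint would pass 70% of its speed; a pose out of reach is approached as far as the arm can. A call with a gripper value outside its range is refused whole. The fingers move at their own pace and stop on an object; "squeeze" is the grip in N (left out, the last holds). Time passes only in rows, so rows that repeat a pose let the fingers close, or fill a call up. It gives the time, the measured TCP pose, the force and the opening at its end, in the units of the state.
- status.sense(): the state, without advancing time (a new reading comes with each control period).
- viewer.grab_frame(name): name is "scene" or "top" or "wrist"; returns the picture (420x560x3 uint8, red, green, blue); there is no depth.
- viewer.camera_params(name): a dict with "intrinsics" (3x3 intrinsics, pixels), "xyz" and "orientation" of the camera in the world. Camera axes: x right, y down, z forward; pixel columns grow to the right and rows downward; lengths in mm; the calibration is good to about 2 mm. A picture is of the moment at which its call begins: read the wrist's pose just before it. camera_params takes no time and is no camera call; for the wrist camera it gives the pose at the moment of the call.
- job.sign_off(): hands the job in, once; it reports no verdict.
Trained networks look in the newest picture that a camera, given by its name, has taken for a name from the list of things; names that differ only in an ending like _2 or _b are one class to them, and where a whole thing is asked for, a point or a joint stands for the part that bears it (a point fixed in the world has none). Each returns a list of dicts, best first, with "p" (0 to 1); they miss things now and then, are a little off and sometimes report something else, mostly with a low value. They report only what shows in the picture. A call takes as long as a camera call. They do not tell look-alikes from the thing itself.
- viewer.cut_out(label, camera): "mask" (420x560 bool, what is visible of it) and "extent" ([left, top, width, height] in pixels, round what is visible of it).
The state is a dict: "clock": time; "qpos": joint angles; "qvel": joint speeds; "joint_efforts": joint torques, N m; "eef_pos": TCP position; "tcp_rot": TCP orientation; "contact_force": force on the tool from outside, world axes, zero at the start; "wrist_torque": the same for the moment, N m; "opening": opening from 0.0 (shut) to 1.0 (fully open).
Only numpy, scipy, OpenCV 4.12 (cv2) and the standard library are available. Lean on these libraries where they do the work, as an engineer would, in place of code of your own. Each camera call takes 0.05 s, during which the arm holds its last target.

## Working session

There is one attempt and no reset: what is moved stays moved. The work goes in short steps, Python scripts to look and compute and a tool call to move; the robot and the scene stay as the last step left them, time stands still between calls to the robot, and variables do not carry over. Pictures are saved under pics/ and viewed, and the job is handed in when it is done.

Besides the shell and the picture viewer there is one more tool, called after "Emit:" as a command line: name --argument value ..., lists and objects as JSON in quotes. send_rows: Moves the arm, as the interface text tells. Its arguments: {"type":"object","properties":{"plan":{"type":"array"},"squeeze":{"type":"number"}},"required":["plan"]}

```bash
ls; mkdir -p pics; python3 - <<'E'
from rig import status, viewer, job
import cv2
print(status.sense())
for n in ("scene","top","wrist"):
    p=viewer.camera_params(n); print(n,p)
    cv2.imwrite(f"pics/{n}0.png",viewer.grab_frame(n)[:,:,::-1])
E
```

```text
pics
{'clock': 0.0, 'qpos': array([ 1.28658256e+00,  3.53627720e-01,  1.63414675e+00, -3.18097623e-06,
        1.15522917e+00, -2.39738688e-03]), 'qvel': array([-5.80242535e-04,  9.44169142e-04, -2.02815760e-05,  6.33666669e-04,
        1.81560693e-03, -1.86208984e-03]), 'joint_efforts': array([ 3.60817205e-03, -6.05235171e+01, -3.42084646e+01,  3.07670416e-04,
        9.00334097e-03,  7.82598732e-06]), 'eef_pos': array([173.68297416, 599.90225697, 252.56903399]), 'tcp_rot': array([-3.14159218e+00,  1.41099268e-03,  1.28898124e+00]), 'contact_force': array([ 0.14307983, -0.21145794,  0.40194375]), 'wrist_torque': array([-0.01713141,  0.00849402, -0.04219416]), 'opening': 0.9990368615464222}
scene {'intrinsics': array([[504.35006093,   0.        , 278.46807321],
       [  0.        , 504.35006093, 212.92205484],
       [  0.        ,   0.        ,   1.        ]]), 'xyz': array([1323.16812649, -218.50456058,  814.30085835]), 'orientation': array([-2.32300962,  0.00485978,  1.26457298])}
top {'intrinsics': array([[471.96093109,   0.        , 276.87385276],
       [  0.        , 471.96093109, 204.64167306],
       [  0.        ,   0.        ,   1.        ]]), 'xyz': array([423.45699958,  25.61757097, 970.24625806]), 'orientation': array([-3.00435856, -0.02512672, -1.5421222 ])}
wrist {'intrinsics': array([[369.91451928,   0.        , 276.90658888],
       [  0.        , 369.91451928, 211.04358657],
       [  0.        ,   0.        ,   1.        ]]), 'xyz': array([104.9752666 , 620.5378255 , 373.55351506]), 'orientation': array([ 2.85617383e+00, -6.06634105e-04,  1.28878372e+00])}
```

View pics/scene0.png

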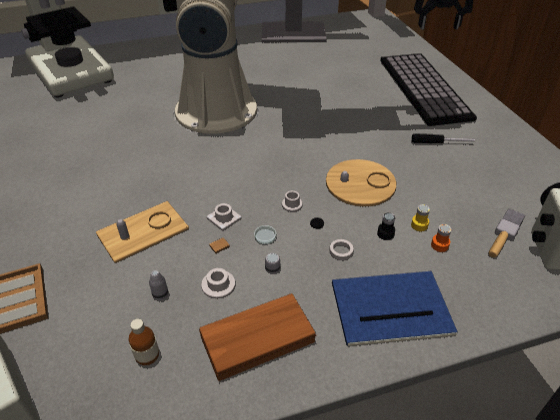

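View pics/top0.png

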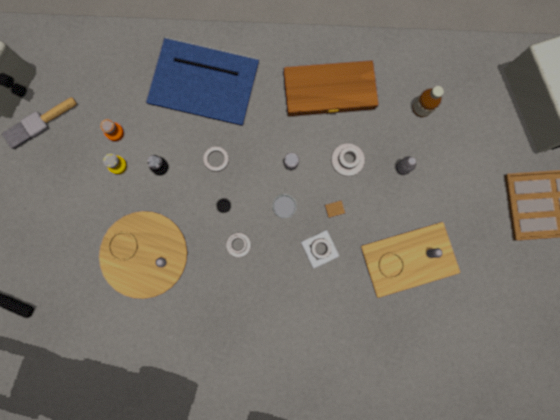

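View pics/wrist0.png

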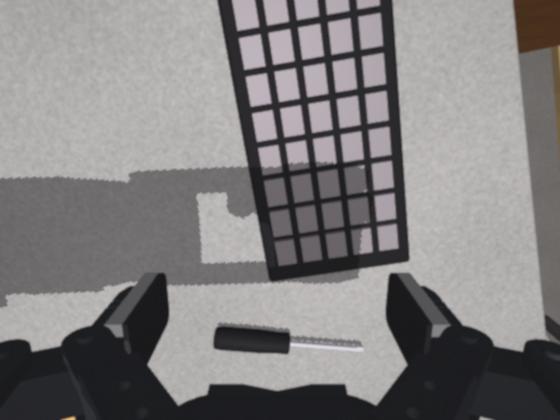

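The pictures show (top view): square ring (320,249), small ring (238,245), wide ring (348,159), long objective (405,164), black eyepiece (157,164) with yellow and orange look-alikes to its left. Also the rect tray (411,260) and round tray (143,254). Next I fit poses by silhouette.

```bash
cat > h.py <<'E'
import numpy as np, cv2
from scipy.spatial.transform import Rotation as R
from scipy.optimize import least_squares, minimize
from rig import status, viewer, job
def cam(n):
    p=viewer.camera_params(n); return p['intrinsics'],np.array(p['xyz']),R.from_euler('xyz',p['orientation']).as_matrix()
def proj(c,P):
    K,t,Rm=c; q=(np.asarray(P,float)-t)@Rm; u=q@K.T; return u[:,:2]/u[:,2:]
def back(c,uv,z):
    K,t,Rm=c; d=Rm@np.linalg.solve(K,[uv[0],uv[1],1.]); return t+d*(z-t[2])/d[2]
A=np.linspace(0,2*np.pi,72,endpoint=False)
def circ(r,z,x=0,y=0): return np.c_[x+r*np.cos(A),y+r*np.sin(A),np.full(72,z)]
def sq(a,z,b=None):
    b=b or a; return np.array([[i*a/2,j*b/2,z] for i in(-1,1) for j in(-1,1)])
M={'wide_ring':[circ(35,0),circ(35,8),circ(22,8),circ(22,30)],
'small_ring':[circ(25,0),circ(25,8),circ(17.5,8),circ(17.5,32)],
'square_ring':[sq(58,0),sq(58,8),circ(20,8),circ(20,32)],
'long_objective':[circ(16,0),circ(16,42),circ(11,42),circ(11,54),circ(7,66)],
'eyepiece':[circ(19,0),circ(19,18),circ(13,21),circ(13,54)],
'rect_tray':[sq(110,0,180),sq(110,10,180),circ(10,10,0,-42),circ(10,50,0,-42),circ(5,58,0,-42)],
'round_tray':[circ(88,0),circ(88,10),circ(10,10,0,-42),circ(10,26,0,-42),circ(5,34,0,-42)],
'short_objective':[circ(16,0),circ(16,32)],'plain_ring':[circ(26,0),circ(26,14)]}
S=4
def render(n,pose,c,box):
    x,y,th,z=pose; Rz=R.from_euler('z',th).as_matrix(); l,t,w,h=box
    im=np.zeros((h*S,w*S),np.uint8); parts=M[n]
    for a,b in zip(parts[:-1],parts[1:]):
        uv=proj(c,np.vstack([a,b])@Rz.T+[x,y,z]); 
        hl=cv2.convexHull(((uv-[l,t]+.5)*S-.5).astype(np.float32))
        cv2.fillPoly(im,[np.round(hl*8).astype(np.int32)],255,shift=3)
    return cv2.resize(im,(w,h),interpolation=cv2.INTER_AREA)/255.
def fit(n,views,p0,free=(0,1),z=0):
    """views: list of (cam,mask)"""
    V=[]
    for c,m in views:
        m=cv2.morphologyEx(m.astype(np.uint8),cv2.MORPH_CLOSE,np.ones((3,3)))
        cn,_=cv2.findContours(m,cv2.RETR_EXTERNAL,cv2.CHAIN_APPROX_NONE); cv2.drawContours(m,cn,-1,1,-1)
        l,t,w,h=cv2.boundingRect(m); l-=12;t-=12;w+=24;h+=24
        l=max(l,0);t=max(t,0); V.append((c,m[t:t+h,l:l+w].astype(float),(l,t,min(w,560-l),min(h,420-t))))
    def f(q):
        p=list(p0)+[z]
        for i,v in zip(free,q): p[i]=v
        return sum(np.abs(render(n,p,c,b)-m).sum()/m.sum() for c,m,b in V)
    q0=[p0[i] for i in free]; sim=np.array([q0]+[[v+(0 if k!=j else (6 if free[j]<2 else .15)) for k,v in enumerate(q0)] for j in range(len(free))])
    r=minimize(f,q0,method='Nelder-Mead',options=dict(initial_simplex=sim,xatol=.02,fatol=1e-5))
    p=list(p0)
    for i,v in zip(free,r.x): p[i]=v
    return np.array(p),r.fun/len(V)
E
cat > s1.py <<'E'
from h import *
cs={n:cam(n) for n in('top','scene')}
fr={n:viewer.grab_frame(n) for n in cs}
import pickle; D={}
exp={'square_ring':(320,249),'small_ring':(238,245),'wide_ring':(348,159),'long_objective':(405,164),'eyepiece':(157,164),'rect_tray':(411,260),'round_tray':(143,254)}
for n,uv in exp.items():
    x0=back(cs['top'],uv,10)[:2]
    ms={}
    for c in cs:
        e=proj(cs[c],[[*x0,15]])[0]
        L=viewer.cut_out(n,c)
        L=[(d['p'],np.hypot(d['extent'][0]+d['extent'][2]/2-e[0],d['extent'][1]+d['extent'][3]/2-e[1]),d) for d in L]
        G=[l for l in L if l[1]<25]
        print(n,c,[(round(a,2),round(b)) for a,b,_ in L])
        if G: ms[c]=G[0][2]['mask']
    D[n]=ms
    free=(0,1,2) if n in('square_ring','rect_tray','round_tray') else (0,1)
    out=[]
    for sel in (list(ms),*[[k] for k in ms]):
        best=min((fit(n,[(cs[k],ms[k]) for k in sel],[*x0,t],free) for t in ([0.,.4,.8,1.2] if n=='square_ring' else [0,.8,1.6,2.4,3.1,3.9,4.7,5.5] if len(free)==3 else [0])),key=lambda r:r[1])
        print('  ',sel,best[0].round(2),round(best[1],3))
pickle.dump(D,open('D.pkl','wb'))
E
python3 s1.py
```

```text
square_ring top [(0.71, 2)]
square_ring scene [(0.9, 4), (0.19, 123)]
   ['top', 'scene'] [470.7  -85.31   0.49] 0.107
   ['top'] [470.14 -83.78   0.48] 0.06
   ['scene'] [ 4.7047e+02 -8.7490e+01  4.6000e-01] 0.091
small_ring top [(0.61, 113), (0.59, 1)]
small_ring scene []
   ['top'] [473.36  82.37   0.  ] 0.076
   ['top'] [473.36  82.37   0.  ] 0.076
wide_ring top [(0.69, 2)]
wide_ring scene [(0.75, 5)]
   ['top', 'scene'] [ 658.58 -141.54    0.  ] 0.081
   ['top'] [ 658.84 -140.02    0.  ] 0.058
   ['scene'] [ 658.66 -142.59    0.  ] 0.074
long_objective top [(0.8, 3)]
long_objective scene [(0.64, 6)]
   ['top', 'scene'] [ 645.61 -258.03    0.  ] 0.119
   ['top'] [ 645.71 -256.28    0.  ] 0.067
   ['scene'] [ 645.08 -259.13    0.  ] 0.1
eyepiece top [(0.92, 55), (0.68, 3), (0.54, 42)]
eyepiece scene [(0.92, 6), (0.64, 51), (0.6, 33)]
   ['top', 'scene'] [629.61 251.48   0.  ] 0.117
   ['top'] [630.48 252.76   0.  ] 0.103
   ['scene'] [630.67 249.59   0.  ] 0.08
rect_tray top [(0.84, 3)]
rect_tray scene [(0.67, 7)]
   ['top', 'scene'] [ 4.5475e+02 -2.7107e+02  3.1000e-01] 0.063
   ['top'] [ 454.29 -268.6     6.59] 0.03
   ['scene'] [ 453.84 -275.05    6.6 ] 0.08
round_tray top [(0.82, 2)]
round_tray scene [(0.9, 5)]
   ['top', 'scene'] [448.45 271.29   5.62] 0.038
   ['top'] [448.75 274.29   3.96] 0.043
   ['scene'] [449.4  270.22   0.96] 0.022
```

```bash
cat >> h.py <<'E'
def go(x,y,z,yaw):
    s=status.sense(); p=s['eef_pos']; Rm=R.from_euler('xyz',s['tcp_rot']).as_matrix()
    T=R.from_euler('xyz',[np.pi,0,yaw]).as_matrix()
    d=Rm.T@(np.array([x,y,z])-p)/1000; rv=R.from_matrix(Rm.T@T).as_rotvec()
    print('t',round(s['clock'],2),'pos',p.round(1),'rpy',s['tcp_rot'].round(3),'F',s['contact_force'].round(1),'open',round(s['opening'],3),'q',s['qpos'].round(2))
    print('SHIFT',d.round(4).tolist(),'TURN',rv.round(4).tolist(),'rows>=',int(np.ceil(max(np.linalg.norm(d)/.0417,np.linalg.norm(rv)/.125))))
E
python3 -c "
from h import *
import pickle;D=pickle.load(open('D.pkl','rb'))
c=cam('top')
for uv,z in (((162,262),34),((124,246),18),((437,252),58),((391,265),18)): print(uv,back(c,uv,z).round(1))
go(657,-141,170,.31)"
```

```text
(162, 262) [432.8 227.5  34. ]
(124, 246) [462.5 308.3  18. ]
(437, 252) [ 467.3 -307.2   58. ]
(391, 265) [ 440.4 -227.9   18. ]
t 0.95 pos [173.8 600.3 253.3] rpy [-3.142  0.     1.289] F [-0.1 -0.5 -0.3] open 0.999 q [ 1.29  0.35  1.63  0.    1.16 -0.  ]
SHIFT [-0.5777, 0.6703, 0.0833] TURN [-0.0, 0.0, 0.979] rows>= 22
```

Emit:
send_rows --plan '[[[-0.578,0.67,0.083],[0,0,0],1],[[-0.578,0.67,0.083],[0,0,0],1],[[-0.578,0.67,0.083],[0,0,0],1],[[-0.578,0.67,0.083],[0,0,0],1],[[-0.578,0.67,0.083],[0,0,0],1]]'

```text
clock: 1.37
eef_pos: [287.5, 424.9, 233.8]
tcp_rot: [3.141, -0.0, 1.29]
contact_force: [1.1, 0.7, 0.3]
opening: 1.001
```

Emit:
send_rows --plan '[[[-0.442,0.512,0.064],[0,0,0.979],1],[[-0.442,0.512,0.064],[0,0,0.979],1],[[-0.442,0.512,0.064],[0,0,0.979],1],[[-0.442,0.512,0.064],[0,0,0.979],1],[[-0.442,0.512,0.064],[0,0,0.979],1]]'

```text
clock: 1.78
eef_pos: [400.9, 251.0, 214.4]
tcp_rot: [-3.142, -0.001, 0.658]
contact_force: [1.0, 0.6, 0.0]
opening: 1.002
```

```bash
python3 -c "
from h import *
go(657,-141,170,.31)"
```

```text
t 1.78 pos [400.9 251.  214.4] rpy [-3.142e+00 -1.000e-03  6.580e-01] F [1.  0.6 0. ] open 1.002 q [ 0.56  0.16  1.99  0.    0.99 -0.1 ]
SHIFT [-0.0372, 0.4667, 0.0443] TURN [-0.0002, -0.0011, 0.3481] rows>= 12
```

Emit:
send_rows --plan '[[[-0.037,0.467,0.044],[0,0,0.348],1],[[-0.037,0.467,0.044],[0,0,0.348],1],[[-0.037,0.467,0.044],[0,0,0.348],1],[[-0.037,0.467,0.044],[0,0,0.348],1],[[-0.037,0.467,0.044],[0,0,0.348],1]]'

```text
clock: 2.2
eef_pos: [514.5, 77.0, 195.0]
tcp_rot: [-3.141, -0.002, 0.309]
contact_force: [0.5, 1.6, -0.1]
opening: 0.998
```

```bash
python3 -c "
from h import *
go(657,-141,170,.31)"
```

```text
t 2.2 pos [514.5  77.  195. ] rpy [-3.141e+00 -2.000e-03  3.090e-01] F [ 0.5  1.6 -0.1] open 0.998 q [ 0.15  0.26  1.91  0.    0.97 -0.16]
SHIFT [0.0694, 0.251, 0.025] TURN [-0.0003, -0.0018, -0.0008] rows>= 7
```

Emit:
send_rows --plan '[[[0.069,0.251,0.025],[0,0,0],1],[[0.069,0.251,0.025],[0,0,0],1],[[0.069,0.251,0.025],[0,0,0],1],[[0.069,0.251,0.025],[0,0,0],1],[[0.069,0.251,0.025],[0,0,0],1]]'

```text
clock: 2.62
eef_pos: [627.4, -97.0, 175.1]
tcp_rot: [-3.141, -0.002, 0.309]
contact_force: [1.3, 0.8, -0.5]
opening: 0.999
```

Emit:
send_rows --plan '[[[0.014,0.051,0.005],[0,0,0],1],[[0.014,0.051,0.005],[0,0,0],1],[[0.014,0.051,0.005],[0,0,0],1],[[0.014,0.051,0.005],[0,0,0],1],[[0.014,0.051,0.005],[0,0,0],1]]'

```text
clock: 3.03
eef_pos: [655.4, -140.1, 169.9]
tcp_rot: [-3.14, -0.001, 0.309]
contact_force: [-0.3, 0.6, 0.0]
opening: 1.002
```

```bash
cat > w.py <<'E'
from h import *
import sys
def look(n,x0,th=0,z=0,tag='',free=(0,1)):
    c=cam('wrist'); im=viewer.grab_frame('wrist'); cv2.imwrite(f'pics/w_{n}{tag}.png',im[:,:,::-1])
    e=proj(c,[[*x0,15+z]])[0]
    L=viewer.cut_out(n,'wrist'); print('exp px',e.round(),[(round(d['p'],2),d['extent']) for d in L])
    L=[d for d in L if np.hypot(d['extent'][0]+d['extent'][2]/2-e[0],d['extent'][1]+d['extent'][3]/2-e[1])<60]
    if not L: return
    m=L[0]['mask']; ov=im.copy(); ov[m]=ov[m]//2+np.array([0,127,0],np.uint8)
    r=fit(n,[(c,m)],[*x0,th],free,z)
    print(n,'fit',r[0].round(2),round(r[1],3))
    rr=render(n,[*r[0],z],c,(0,0,560,420)); cn,_=cv2.findContours((rr>.5).astype(np.uint8),0,2); cv2.drawContours(ov,cn,-1,(255,0,0),1)
    cv2.imwrite(f'pics/w_{n}{tag}_o.png',ov[:,:,::-1])
    return r[0]
E
python3 -c "
from w import *
look('wide_ring',(658.7,-141))
go(657,-141,170,.31)"
```

```text
exp px [280. 203.] [(0.58, [239.0, 156.1, 86.0, 88.2])]
wide_ring fit [ 660.21 -140.53    0.  ] 0.029
t 3.13 pos [ 655.6 -139.8  170.3] rpy [-3.141e+00 -2.000e-03  3.100e-01] F [0.7 0.2 0.1] open 1.002 q [-0.21  0.5   1.6   0.    1.04 -0.52]
SHIFT [0.0009, 0.0016, 0.0003] TURN [-0.0007, -0.0017, 0.0002] rows>= 1
```

View pics/w_wide_ring_o.png

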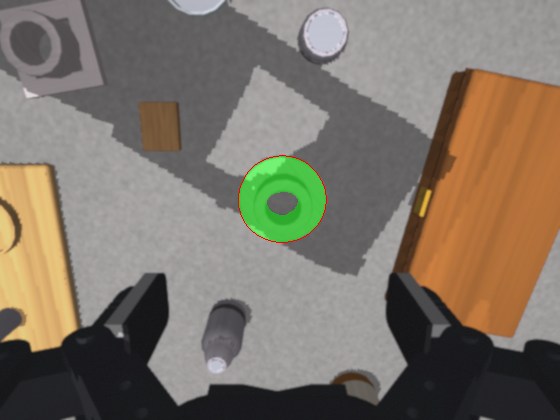

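```bash
python3 -c "
from h import *
go(660.2,-140.5,60,.31)"
```

```text
t 3.13 pos [ 655.6 -139.8  170.3] rpy [-3.141e+00 -2.000e-03  3.100e-01] F [0.7 0.2 0.1] open 1.002 q [-0.21  0.5   1.6   0.    1.04 -0.52]
SHIFT [0.0039, 0.0022, 0.1103] TURN [-0.0007, -0.0017, 0.0002] rows>= 3
```

Emit:
send_rows --plan '[[[0.004,0.002,0.04],[0,0,0],0.6],[[0.004,0.002,0.08],[0,0,0],0.6],[[0.004,0.002,0.1],[0,0,0],0.6],[[0.004,0.002,0.11],[0,0,0],0.6],[[0.004,0.002,0.11],[0,0,0],0.6]]' --squeeze 40

```text
clock: 3.55
eef_pos: [658.5, -139.0, 58.3]
tcp_rot: [-3.139, 0.002, 0.311]
contact_force: [0.3, 0.2, -0.1]
opening: 0.801
```

Emit:
send_rows --plan '[[[0,0,0.008],[0,0,0],0.6],[[0,0,0.016],[0,0,0],0.6],[[0,0,0.022],[0,0,0],0.6],[[0,0,0.026],[0,0,0],0.6],[[0,0,0.026],[0,0,0],0.6]]'

```text
clock: 3.97
eef_pos: [658.2, -138.8, 31.9]
tcp_rot: [-3.139, 0.002, 0.311]
contact_force: [-0.3, 1.0, -0.2]
opening: 0.802
```

```bash
python3 -c "
from h import *
go(660.2,-140.5,34,.31)
cv2.imwrite('pics/a1.png',viewer.grab_frame('wrist')[:,:,::-1])
im=viewer.grab_frame('scene');cv2.imwrite('pics/a1s.png',cv2.resize(im[200:340,140:320],(720,560))[:,:,::-1])
"
```

```text
t 3.97 pos [ 658.2 -138.8   31.9] rpy [-3.139e+00  2.000e-03  3.110e-01] F [-0.3  1.  -0.2] open 0.802 q [-0.21  0.68  1.65  0.    0.81 -0.52]
SHIFT [0.0014, 0.0022, -0.0021] TURN [-0.003, 0.0021, 0.0014] rows>= 1
```

View pics/a1s.png

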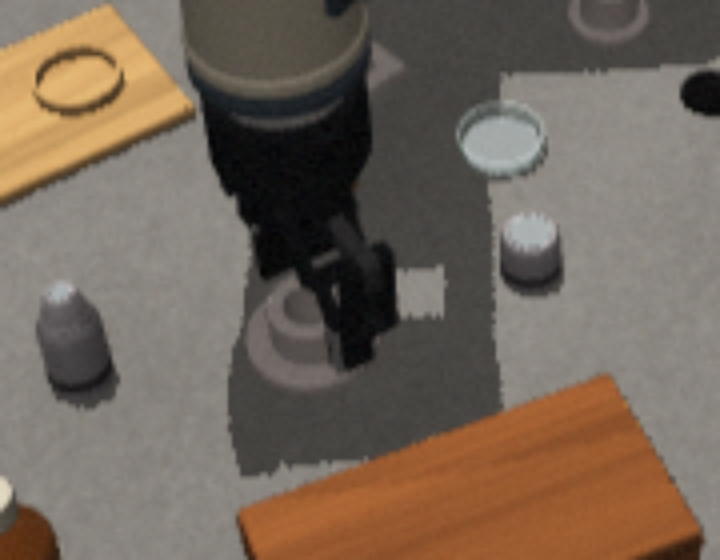

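View pics/a1.png

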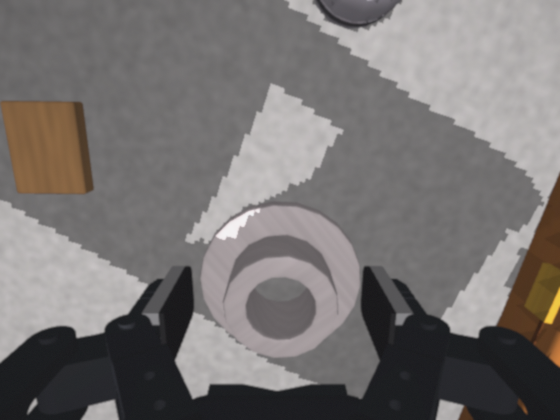

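Emit:
send_rows --plan '[[[0.001,0.002,-0.002],[0,0,0],0.6],[[0.001,0.002,-0.002],[0,0,0],-1],[[0.001,0.002,-0.002],[0,0,0],-1],[[0.001,0.002,-0.002],[0,0,0],-1],[[0.001,0.002,-0.002],[0,0,0],-1]]' --squeeze 50

```text
clock: 4.48
eef_pos: [660.7, -140.9, 35.7]
tcp_rot: [-3.14, 0.0, 0.311]
contact_force: [-1.5, -0.4, 7.6]
opening: 0.495
```

Emit:
send_rows --plan '[[[0,0,0],[0,0,0],-1],[[0,0,0],[0,0,0],-1],[[0,0,0],[0,0,0],-1],[[0,0,0],[0,0,0],-1],[[0,0,0],[0,0,0],-1]]'

```text
clock: 4.9
eef_pos: [660.7, -140.9, 35.7]
tcp_rot: [-3.14, 0.0, 0.311]
contact_force: [-0.3, 1.1, 1.9]
opening: 0.497
```

Emit:
send_rows --plan '[[[0,0,-0.01],[0,0,0],-1],[[0,0,-0.04],[0,0,0],-1],[[0,0,-0.08],[0,0,0],-1],[[0,0,-0.11],[0,0,0],-1],[[0,0,-0.115],[0,0,0],-1]]'

```text
clock: 5.32
eef_pos: [663.9, -141.7, 157.4]
tcp_rot: [3.139, -0.007, 0.311]
contact_force: [1.3, -0.1, -0.5]
opening: 0.499
```

```bash
python3 -c "
from h import *
cv2.imwrite('pics/a2.png',viewer.grab_frame('wrist')[:,:,::-1])
go(520,-230,150,.31)
"
```

```text
t 5.37 pos [ 663.3 -141.6  155.9] rpy [ 3.14  -0.006  0.311] F [ 0.   0.2 -1. ] open 0.494 q [-0.21  0.53  1.59  0.    1.01 -0.53]
SHIFT [-0.1636, 0.0403, 0.005] TURN [0.0018, -0.006, 0.0013] rows>= 5
```

View pics/a2.png

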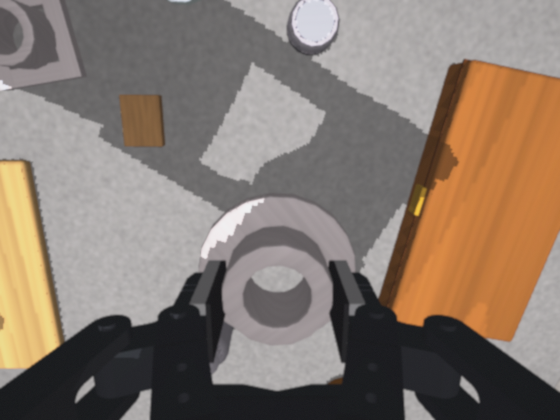

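```bash
python3 -c "
from h import *
go(494,-394,200,.31)
"
```

```text
t 5.37 pos [ 663.3 -141.6  155.9] rpy [ 3.14  -0.006  0.311] F [ 0.   0.2 -1. ] open 0.494 q [-0.21  0.53  1.59  0.    1.01 -0.53]
SHIFT [-0.2382, 0.1885, -0.0452] TURN [0.0018, -0.006, 0.0013] rows>= 8
```

Emit:
send_rows --plan '[[[-0.03,0.022,-0.045],[0,0,0],-1],[[-0.06,0.046,-0.045],[0,0,0],-1],[[-0.09,0.07,-0.045],[0,0,0],-1],[[-0.12,0.095,-0.045],[0,0,0],-1],[[-0.15,0.118,-0.045],[0,0,0],-1]]'

```text
clock: 5.78
eef_pos: [555.5, -300.0, 199.7]
tcp_rot: [3.14, -0.006, 0.312]
contact_force: [0.0, -0.1, -0.7]
opening: 0.497
```

Emit:
send_rows --plan '[[[-0.03,0.022,0],[0,0,0],-1],[[-0.06,0.046,0],[0,0,0],-1],[[-0.08,0.062,0],[0,0,0],-1],[[-0.09,0.07,0],[0,0,0],-1],[[-0.09,0.07,0],[0,0,0],-1]]'

```text
clock: 6.2
eef_pos: [489.4, -395.9, 198.3]
tcp_rot: [3.141, -0.004, 0.309]
contact_force: [-0.5, -0.4, -2.1]
opening: 0.488
```

```bash
python3 -c "
from w import *
look('rect_tray',(454.3,-270),.31,0,'a',(0,1,2))
go(494,-394,200,.31)
"
```

```text
exp px [282.  21.] [(0.65, [208.7, 1.9, 147.2, 143.7])]
rect_tray fit [ 4.5590e+02 -2.6996e+02  3.1000e-01] 0.015
t 6.3 pos [ 491.2 -393.7  198.6] rpy [-3.142 -0.005  0.311] F [ 0.2  0.4 -1. ] open 0.493 q [-0.68  0.41  1.68  0.01  1.05 -0.99]
SHIFT [0.0025, 0.0012, -0.0014] TURN [-0.0, -0.0053, 0.001] rows>= 1
```

View pics/w_rect_traya_o.png

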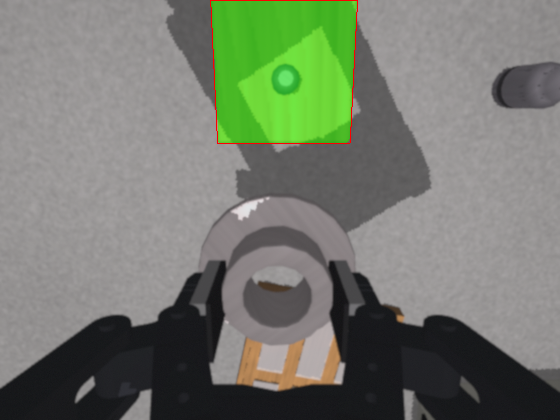

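```bash
python3 -c "
from h import *
c=cam('wrist'); print(proj(c,[[468.7,-310,58],[468.7,-310,50]]).round(1))
im=cv2.imread('pics/w_rect_traya.png'); 
u=proj(c,circ(5,58,468.7,-310)); v=proj(c,circ(10,50,468.7,-310))
big=cv2.resize(im[40:120,240:340],None,fx=7,fy=7,interpolation=cv2.INTER_NEAREST)
for w,col in((u,(0,0,255)),(v,(255,0,0))): cv2.polylines(big,[np.int32((w-[240,40]+.5)*7)],True,col,1)
cv2.imwrite('pics/sp.png',big)
# held ring: hub top outer & bore
s=status.sense(); p=s['eef_pos']
im=cv2.imread('pics/w_rect_traya.png')
zt=p[2]-35.7+30
for dx,col in ((0,(0,0,255)),):
  for r,z in((13,zt),(22,zt),(35,zt-22)):
    cv2.polylines(im,[np.int32(proj(c,circ(r,z,p[0]-.5,p[1]+.4)).round())],True,col,1)
cv2.imwrite('pics/ring.png',cv2.resize(im[170:360,150:410],None,fx=3,fy=3))
"
```

```text
[[281.4  80.6]
 [281.2  81.3]]
```

View pics/sp.png

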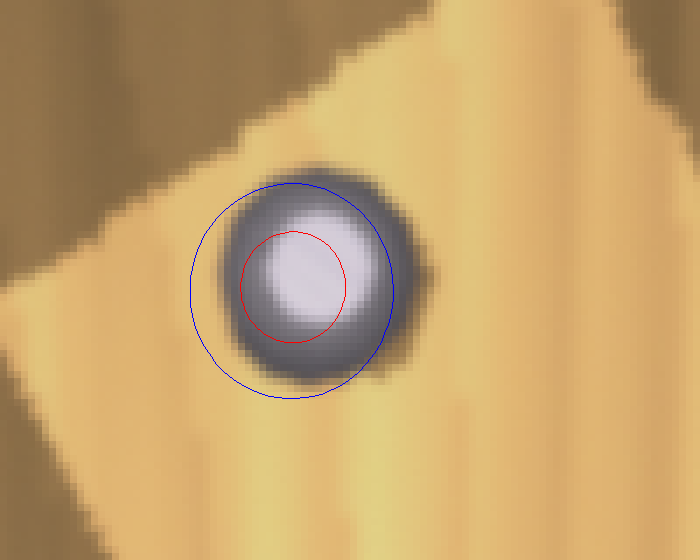

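View pics/ring.png

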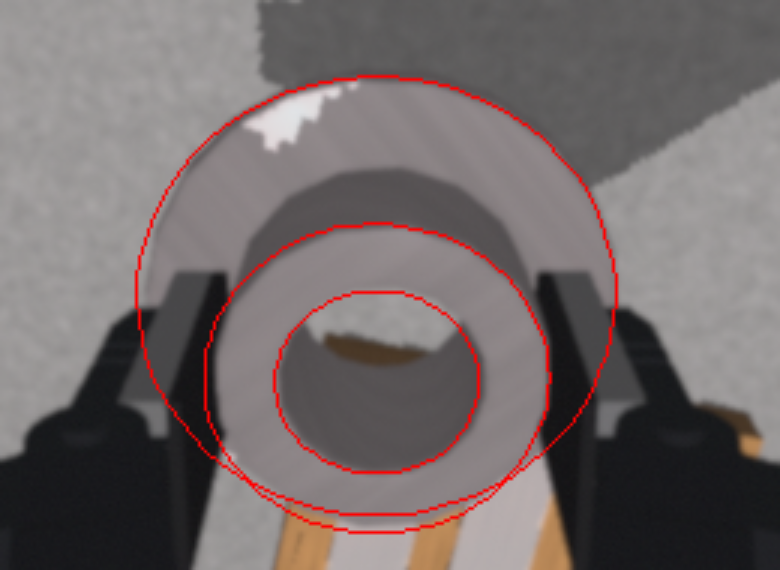

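```bash
cat >> w.py <<'E'
def spig(th,x0,tip,tag):
    """measure spigot: fit dark disc+ bright tip by template: return overlay & spot centroid"""
    c=cam('wrist'); im=viewer.grab_frame('wrist'); cv2.imwrite(f'pics/sp{tag}_raw.png',im[:,:,::-1])
    e=proj(c,[[*x0,tip]])[0].round().astype(int); l,t=e-25
    hsv=cv2.cvtColor(im,cv2.COLOR_RGB2HSV)[max(t,0):t+50,l:l+50]; m=(hsv[...,1]<70).astype(np.uint8)
    n,lab,st,ce=cv2.connectedComponentsWithStats(m); k=1+np.argmax(st[1:,4]); cen=ce[k]+[l,max(t,0)]
    print('blob',st[k],cen.round(1),'model tip px',e)
    # model blob centroid
    def res(q):
        M['_s']=[circ(10,10),circ(10,tip-8),circ(5,tip)]
        r=render('_s',[q[0],q[1],0,0],c,(l,max(t,0),50,m.shape[0])); return np.abs(r-(lab==k)).sum()
    r=minimize(res,x0,method='Nelder-Mead',options=dict(initial_simplex=np.array([x0,[x0[0]+4,x0[1]],[x0[0],x0[1]+4]]),xatol=.02))
    print('spigot xy',r.x.round(2),r.fun,'of',st[k][4]); return r.x
E
python3 -c "
from w import *
look('rect_tray',(454.3,-270),.31,0,'b',(0,1,2))
spig(.31,(468.7,-310),58,'a')
go(468.7,-310,200,.31)
"
```

```text
exp px [279.  24.] [(0.87, [206.3, 0.0, 146.6, 148.7])]
rect_tray fit [ 4.5597e+02 -2.6999e+02  3.1000e-01] 0.012
blob [ 12  12  28  29 629] [280.4  81.9] model tip px [280  81]
spigot xy [ 468.96 -310.25] 88.62745098039215 of 629
t 6.45 pos [ 492.1 -392.9  199. ] rpy [ 3.141 -0.006  0.313] F [ 0.5 -0.3 -2. ] open 0.493 q [-0.68  0.41  1.67  0.    1.05 -0.99]
SHIFT [0.0033, -0.0861, -0.001] TURN [0.0007, -0.0056, 0.0034] rows>= 3
```

Emit:
send_rows --plan '[[[0.002,-0.025,0.02],[0,0,0],-1],[[0.003,-0.055,0.05],[0,0,0],-1],[[0.004,-0.08,0.08],[0,0,0],-1],[[0.004,-0.086,0.089],[0,0,0],-1],[[0.004,-0.086,0.089],[0,0,0],-1]]'

```text
clock: 6.87
eef_pos: [468.2, -306.0, 107.4]
tcp_rot: [-3.137, -0.002, 0.316]
contact_force: [0.4, -0.1, -0.6]
opening: 0.495
```

Emit:
send_rows --plan '[[[0,0,0],[0,0,0],-1],[[0,0,0],[0,0,0],-1],[[0,0,0],[0,0,0],-1],[[0,0,0],[0,0,0],-1],[[0,0,0],[0,0,0],-1]]'

```text
clock: 7.28
eef_pos: [468.8, -306.9, 108.2]
tcp_rot: [-3.139, -0.003, 0.316]
contact_force: [-0.1, -0.0, -0.8]
opening: 0.492
```

```bash
python3 -c "
from h import *
go(469.3,-310.5,80,.31)
"
```

```text
t 7.28 pos [ 468.8 -306.9  108.2] rpy [-3.139e+00 -3.000e-03  3.160e-01] F [-0.1 -0.  -0.8] open 0.492 q [-0.58  0.43  1.89  0.01  0.82 -0.9 ]
SHIFT [-0.0007, 0.0036, 0.0282] TURN [-0.0029, -0.0029, 0.0059] rows>= 1
```

Emit:
send_rows --plan '[[[0,0.004,0],[-0.003,-0.003,0.005],-1],[[0,0.004,0],[-0.003,-0.003,0.005],-1],[[0,0.004,0.004],[-0.003,-0.003,0.005],-1],[[0,0.004,0.008],[-0.003,-0.003,0.005],-1],[[0,0.004,0.01],[-0.003,-0.003,0.005],-1]]'

```text
clock: 7.7
eef_pos: [469.8, -310.5, 97.5]
tcp_rot: [-3.141, 0.001, 0.311]
contact_force: [-1.6, -0.4, -1.2]
opening: 0.497
```

```bash
python3 -c "
from h import *
go(469.3,-310.5,70,.31)
"
```

```text
t 7.7 pos [ 469.8 -310.5   97.5] rpy [-3.141e+00  1.000e-03  3.110e-01] F [-1.6 -0.4 -1.2] open 0.497 q [-0.59  0.45  1.89 -0.    0.8  -0.9 ]
SHIFT [-0.0004, -0.0001, 0.0275] TURN [-0.0006, 0.0006, 0.0008] rows>= 1
```

Aligned. Lower over the spigot in steps.

Emit:
send_rows --plan '[[[0,0,0.005],[0,0,0],-1],[[0,0,0.01],[0,0,0],-1],[[0,0,0.015],[0,0,0],-1],[[0,0,0.02],[0,0,0],-1],[[0,0,0.025],[0,0,0],-1]]'

```text
clock: 8.12
eef_pos: [469.7, -310.4, 71.8]
tcp_rot: [-3.141, 0.001, 0.311]
contact_force: [-0.7, -0.5, -0.9]
opening: 0.49
```

```bash
python3 -c "
from h import *
go(469.3,-310.5,49,.31)
"
```

```text
t 8.12 pos [ 469.7 -310.4   71.8] rpy [-3.141e+00  1.000e-03  3.110e-01] F [-0.7 -0.5 -0.9] open 0.49 q [-0.59  0.49  1.9  -0.    0.75 -0.9 ]
SHIFT [-0.0004, -0.0, 0.0228] TURN [-0.0008, 0.0008, 0.0008] rows>= 1
```

Emit:
send_rows --plan '[[[0,0,0.006],[0,0,0],-1],[[0,0,0.012],[0,0,0],-1],[[0,0,0.018],[0,0,0],-1],[[0,0,0.022],[0,0,0],-1],[[0,0,0.024],[0,0,0],-1]]'

```text
clock: 8.53
eef_pos: [469.3, -310.2, 47.0]
tcp_rot: [-3.14, 0.001, 0.311]
contact_force: [0.1, 0.5, -1.2]
opening: 0.494
```

Emit:
send_rows --plan '[[[0,0,0],[0,0,0],-1],[[0,0,0],[0,0,0],-0.2],[[0,0,0],[0,0,0],0.4],[[0,0,0],[0,0,0],0.5],[[0,0,0],[0,0,0],0.5]]'

```text
clock: 8.95
eef_pos: [469.6, -310.4, 47.4]
tcp_rot: [-3.141, 0.001, 0.311]
contact_force: [-0.3, 0.0, 0.6]
opening: 0.752
```

```bash
python3 -c "
from h import *
go(469.3,-310.5,49,.31)
cv2.imwrite('pics/a3.png',viewer.grab_frame('wrist')[:,:,::-1])
"
```

```text
t 8.95 pos [ 469.6 -310.4   47.4] rpy [-3.141e+00  1.000e-03  3.110e-01] F [-0.3  0.   0.6] open 0.752 q [-0.59  0.53  1.91 -0.    0.7  -0.9 ]
SHIFT [-0.0003, -0.0, -0.0016] TURN [-0.0009, 0.0008, 0.0009] rows>= 1
```

View pics/a3.png

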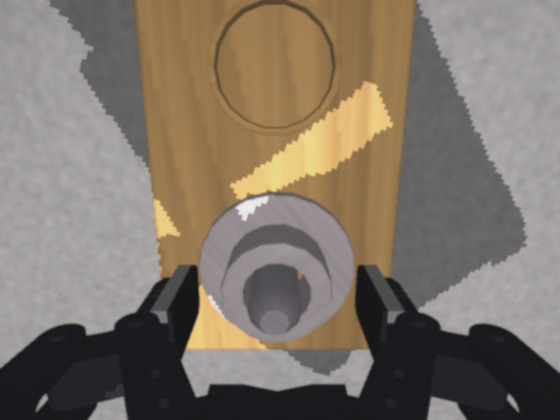

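Emit:
send_rows --plan '[[[0,0,-0.02],[0,0,0],0.6],[[0,0,-0.06],[0,0,0],0.6],[[0,0,-0.1],[0,0,0],0.6],[[0,0,-0.14],[0,0,0],0.6],[[0,0,-0.14],[0,0,0],0.6]]'

```text
clock: 9.42
eef_pos: [473.2, -312.7, 195.2]
tcp_rot: [3.134, -0.006, 0.311]
contact_force: [2.0, -0.9, -0.4]
opening: 0.801
```

```bash
python3 -c "
from w import *
look('wide_ring',(469,-310),0,10,'seat',(0,1))
go(473,82,170,.31)
"
```

```text
exp px [271. 189.] [(0.59, [231.4, 143.5, 84.2, 85.8])]
wide_ring fit [ 469.18 -309.54    0.  ] 0.037
t 9.52 pos [ 470.7 -311.1  189.5] rpy [ 3.139e+00 -2.000e-03  3.110e-01] F [ 0.2  0.7 -0.7] open 0.801 q [-0.59  0.33  1.83 -0.    0.98 -0.9 ]
SHIFT [0.1224, -0.3736, 0.0188] TURN [0.0024, -0.0018, 0.0008] rows>= 10
```

View pics/w_wide_ringseat_o.png

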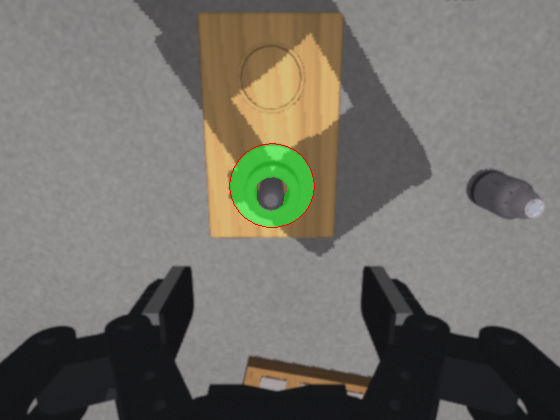

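Wide ring seated at (271,187), matching a model lying on the tray. On to the small ring.

Emit:
send_rows --plan '[[[0.122,-0.374,0.018],[0,0,0],0.6],[[0.122,-0.374,0.018],[0,0,0],0.6],[[0.122,-0.374,0.018],[0,0,0],0.6],[[0.122,-0.374,0.018],[0,0,0],0.6],[[0.122,-0.374,0.018],[0,0,0],0.6]]'

```text
clock: 9.93
eef_pos: [469.6, -100.4, 177.0]
tcp_rot: [3.141, 0.0, 0.31]
contact_force: [0.2, -0.6, 0.0]
opening: 0.803
```

Emit:
send_rows --plan '[[[0.06,-0.183,0.009],[0,0,0],0.6],[[0.06,-0.183,0.009],[0,0,0],0.6],[[0.06,-0.183,0.009],[0,0,0],0.6],[[0.06,-0.183,0.009],[0,0,0],0.6],[[0.06,-0.183,0.009],[0,0,0],0.6]]'

```text
clock: 10.35
eef_pos: [469.4, 95.0, 166.2]
tcp_rot: [3.141, 0.003, 0.311]
contact_force: [0.0, 0.2, -0.7]
opening: 0.8
```

Emit:
send_rows --plan '[[[0,0,0],[0,0,0],0.3],[[0,0,0],[0,0,0],0.3],[[0,0,0],[0,0,0],0.3],[[0,0,0],[0,0,0],0.3],[[0,0,0],[0,0,0],0.3]]'

```text
clock: 10.77
eef_pos: [469.3, 93.8, 166.0]
tcp_rot: [3.141, 0.003, 0.309]
contact_force: [0.7, -0.1, -0.8]
opening: 0.65
```

```bash
python3 -c "
from w import *
r=look('small_ring',(473.4,82.4))
go(r[0] if r is not None else 473,r[1] if r is not None else 82,36,.31)
"
```

```text
exp px [278. 217.] [(0.71, [246.7, 186.1, 62.6, 63.7])]
small_ring fit [474.78  81.87   0.  ] 0.028
t 10.87 pos [469.4  93.9 166.2] rpy [3.141e+00 3.000e-03 3.090e-01] F [ 0.3 -0.1 -0.6] open 0.648 q [ 0.19  0.24  2.02 -0.    0.89 -0.11]
SHIFT [0.0018, 0.0131, 0.1302] TURN [0.0003, 0.003, -0.0008] rows>= 4
```

View pics/w_small_ring_o.png

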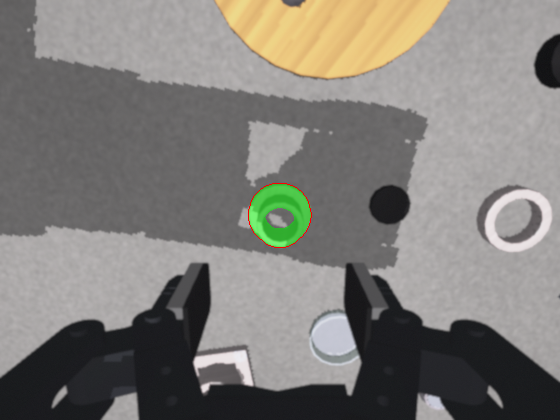

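Emit:
send_rows --plan '[[[0.002,0.013,0.03],[0,0,0],0.4],[[0.002,0.013,0.06],[0,0,0],0.4],[[0.002,0.013,0.085],[0,0,0],0.4],[[0.002,0.013,0.095],[0,0,0],0.4],[[0.002,0.013,0.095],[0,0,0],0.4]]'

```text
clock: 11.28
eef_pos: [473.6, 81.2, 69.4]
tcp_rot: [-3.141, 0.007, 0.308]
contact_force: [0.3, 0.2, -0.7]
opening: 0.702
```

```bash
python3 -c "
from w import *
go(474.8,81.9,36,.31)
"
```

```text
t 11.28 pos [473.6  81.2  69.4] rpy [-3.141  0.007  0.308] F [ 0.3  0.2 -0.7] open 0.702 q [ 0.17  0.41  2.07 -0.    0.67 -0.14]
SHIFT [0.0016, -0.0002, 0.0334] TURN [-0.0003, 0.0071, -0.0018] rows>= 1
```

Emit:
send_rows --plan '[[[0.001,0,0.01],[0,0.004,0],0.4],[[0.001,0,0.02],[0,0.007,0],0.4],[[0.001,0,0.028],[0,0.007,0],0.4],[[0.001,0,0.033],[0,0.007,0],0.4],[[0.001,0,0.033],[0,0.007,0],0.4]]'

```text
clock: 11.7
eef_pos: [474.3, 81.4, 36.3]
tcp_rot: [-3.141, 0.0, 0.308]
contact_force: [-0.6, 0.5, -0.3]
opening: 0.701
```

Emit:
send_rows --plan '[[[0,0,0],[0,0,0],-1],[[0,0,0],[0,0,0],-1],[[0,0,0],[0,0,0],-1],[[0,0,0],[0,0,0],-1],[[0,0,0],[0,0,0],-1]]'

```text
clock: 12.12
eef_pos: [474.9, 81.5, 37.3]
tcp_rot: [-3.141, -0.001, 0.308]
contact_force: [-0.7, -0.1, 7.2]
opening: 0.389
```

Emit:
send_rows --plan '[[[0,0,0],[0,0,0],-1],[[0,0,0],[0,0,0],-1],[[0,0,0],[0,0,0],-1],[[0,0,0],[0,0,0],-1],[[0,0,0],[0,0,0],-1]]'

```text
clock: 12.53
eef_pos: [474.9, 81.5, 37.4]
tcp_rot: [-3.141, -0.001, 0.308]
contact_force: [-0.4, 1.2, 2.2]
opening: 0.383
```

```bash
python3 -c "
from w import *
go(474.8,81.9,190,.31)
"
```

```text
t 12.53 pos [474.9  81.5  37.4] rpy [-3.141e+00 -1.000e-03  3.080e-01] F [-0.4  1.2  2.2] open 0.383 q [ 0.17  0.47  2.09  0.    0.59 -0.14]
SHIFT [0.0002, -0.0004, -0.1526] TURN [-0.0001, -0.0008, -0.0019] rows>= 4
```

Emit:
send_rows --plan '[[[0,0,-0.01],[0,0,0],-1],[[0,0,-0.04],[0,0,0],-1],[[0,0,-0.08],[0,0,0],-1],[[0,0,-0.11],[0,0,0],-1],[[0,0,-0.13],[0,0,0],-1]]'

```text
clock: 12.95
eef_pos: [475.7, 81.6, 171.0]
tcp_rot: [3.141, -0.004, 0.308]
contact_force: [1.1, -0.1, -0.3]
opening: 0.386
```

```bash
python3 -c "
from w import *
go(469.2,-310.3,165,.31)
cv2.imwrite('pics/a4.png',viewer.grab_frame('wrist')[:,:,::-1])
"
```

```text
t 12.95 pos [475.7  81.6 171. ] rpy [ 3.141 -0.004  0.308] F [ 1.1 -0.1 -0.3] open 0.386 q [ 0.17  0.23  2.01  0.    0.89 -0.14]
SHIFT [-0.1251, 0.3715, 0.0056] TURN [0.0004, -0.0041, -0.0019] rows>= 10
```

View pics/a4.png

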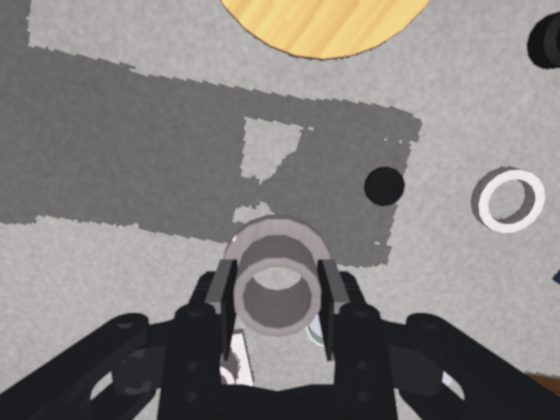

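The small ring is held squarely, centred at about (277,290). I carry it to the rect tray.

Emit:
send_rows --plan '[[[-0.014,0.037,0],[0,0,0],-1],[[-0.027,0.076,0],[0,0,0],-1],[[-0.04,0.115,0],[0,0,0],-1],[[-0.053,0.155,0],[0,0,0],-1],[[-0.066,0.19,0],[0,0,0],-1]]'

```text
clock: 13.42
eef_pos: [471.7, -121.2, 173.9]
tcp_rot: [3.14, -0.009, 0.309]
contact_force: [0.5, 0.1, -1.3]
opening: 0.388
```

Emit:
send_rows --plan '[[[-0.014,0.037,0.002],[0,0,0],-1],[[-0.027,0.076,0.002],[0,0,0],-1],[[-0.04,0.115,0.002],[0,0,0],-1],[[-0.051,0.15,0.002],[0,0,0],-1],[[-0.058,0.175,0.002],[0,0,0],-1]]'

```text
clock: 13.83
eef_pos: [469.0, -308.8, 172.1]
tcp_rot: [3.139, -0.009, 0.307]
contact_force: [0.3, 0.6, -1.1]
opening: 0.383
```

Emit:
send_rows --plan '[[[0,0,0],[0,0,0],-1],[[0,0,0],[0,0,0],-1],[[0,0,0],[0,0,0],-1],[[0,0,0],[0,0,0],-1],[[0,0,0],[0,0,0],-1]]'

```text
clock: 14.25
eef_pos: [469.0, -307.3, 172.1]
tcp_rot: [3.14, -0.009, 0.308]
contact_force: [0.2, 0.1, -0.3]
opening: 0.384
```

```bash
python3 -c "
from w import *
go(469.2,-310.0,125,.31)
"
```

```text
t 14.25 pos [ 469.  -307.3  172.1] rpy [ 3.14  -0.009  0.308] F [ 0.2  0.1 -0.3] open 0.384 q [-0.59  0.34  1.85  0.01  0.94 -0.9 ]
SHIFT [-0.001, 0.0025, 0.0471] TURN [0.0018, -0.0086, -0.0015] rows>= 2
```

Emit:
send_rows --plan '[[[-0.001,0.0025,0.02],[0,-0.008,0],-1],[[-0.001,0.0025,0.04],[0,-0.008,0],-1],[[-0.001,0.0025,0.05],[0,-0.008,0],-1],[[-0.001,0.0025,0.055],[0,-0.008,0],-1],[[-0.001,0.0025,0.055],[0,-0.008,0],-1]]'

```text
clock: 14.67
eef_pos: [468.8, -309.0, 116.3]
tcp_rot: [3.141, 0.001, 0.309]
contact_force: [-0.4, 0.0, 0.1]
opening: 0.389
```

```bash
python3 -c "
from w import *
go(469.2,-310.0,105,.31)
"
```

```text
t 14.67 pos [ 468.8 -309.   116.3] rpy [3.141e+00 1.000e-03 3.090e-01] F [-0.4  0.   0.1] open 0.389 q [-0.59  0.42  1.88 -0.    0.84 -0.89]
SHIFT [0.0001, 0.001, 0.0113] TURN [0.0002, 0.0006, -0.0008] rows>= 1
```

Emit:
send_rows --plan '[[[0,0.001,0.004],[0,0,0],-1],[[0,0.001,0.01],[0,0,0],-1],[[0,0.001,0.016],[0,0,0],-1],[[0,0.001,0.022],[0,0,0],-1],[[0,0.001,0.026],[0,0,0],-1]]'

```text
clock: 15.08
eef_pos: [469.0, -309.9, 89.6]
tcp_rot: [-3.142, 0.001, 0.309]
contact_force: [-0.6, 0.1, -0.3]
opening: 0.384
```

```bash
python3 -c "
from w import *
go(469.2,-310.0,78.5,.31)
"
```

```text
t 15.08 pos [ 469.  -309.9   89.6] rpy [-3.142e+00  1.000e-03  3.090e-01] F [-0.6  0.1 -0.3] open 0.384 q [-0.59  0.47  1.89 -0.    0.78 -0.89]
SHIFT [0.0002, 0.0001, 0.0111] TURN [-0.0, 0.0008, -0.0008] rows>= 1
```

Emit:
send_rows --plan '[[[0,0,0.004],[0,0,0],-1],[[0,0,0.008],[0,0,0],-1],[[0,0,0.011],[0,0,0],-1],[[0,0,0.011],[0,0,0],-1],[[0,0,0.011],[0,0,0],-1]]'

```text
clock: 15.5
eef_pos: [468.9, -309.9, 78.4]
tcp_rot: [-3.141, 0.001, 0.309]
contact_force: [-0.3, 0.2, -0.6]
opening: 0.387
```

Emit:
send_rows --plan '[[[0,0,0],[0,0,0],-0.3],[[0,0,0],[0,0,0],0.1],[[0,0,0],[0,0,0],0.3],[[0,0,0],[0,0,0],0.4],[[0,0,0],[0,0,0],0.4]]'

```text
clock: 15.92
eef_pos: [469.0, -310.0, 78.6]
tcp_rot: [-3.142, 0.001, 0.309]
contact_force: [-0.6, -0.7, -0.4]
opening: 0.698
```

Emit:
send_rows --plan '[[[0,0,-0.02],[0,0,0],0.4],[[0,0,-0.05],[0,0,0],0.4],[[0,0,-0.09],[0,0,0],0.4],[[0,0,-0.11],[0,0,0],0.4],[[0,0,-0.11],[0,0,0],0.4]]'

```text
clock: 16.33
eef_pos: [471.5, -311.6, 193.7]
tcp_rot: [3.135, -0.004, 0.309]
contact_force: [1.6, -0.5, -0.5]
opening: 0.7
```

```bash
python3 -c "
from w import *
look('small_ring',(469,-310),0,40,'seat',(0,1))
go(645.6,-256.5,190,.31)
"
```

```text
exp px [273. 202.] [(0.83, [236.1, 165.4, 70.5, 65.7]), (0.59, [470.4, 171.7, 78.3, 50.0])]
small_ring fit [ 468.66 -309.53    0.  ] 0.048
t 16.43 pos [ 469.4 -310.1  189.4] rpy [ 3.14  -0.     0.309] F [-0.4 -0.  -0.8] open 0.7 q [-0.59  0.33  1.83 -0.    0.98 -0.89]
SHIFT [0.1841, 0.0025, -0.0005] TURN [0.0015, -0.0005, -0.0008] rows>= 5
```

View pics/w_small_ringseat_o.png

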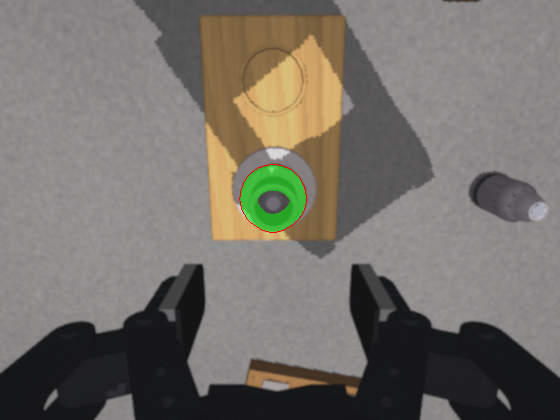

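Small ring is stacked at (273,200), consistent with z = 40. Next, the long objective.

Emit:
send_rows --plan '[[[0.04,0,0],[0,0,0],0.4],[[0.08,0,0],[0,0,0],0.4],[[0.12,0.001,0],[0,0,0],0.4],[[0.155,0.002,0],[0,0,0],0.4],[[0.18,0.002,0],[0,0,0],0.4]]'

```text
clock: 16.85
eef_pos: [643.4, -255.8, 187.2]
tcp_rot: [3.142, 0.001, 0.31]
contact_force: [-0.6, -0.5, -0.1]
opening: 0.702
```

Emit:
send_rows --plan '[[[0,0,0],[0,0,0],0.4],[[0,0,0],[0,0,0],0.4],[[0,0,0],[0,0,0],0.4],[[0,0,0],[0,0,0],0.4],[[0,0,0],[0,0,0],0.4]]'

```text
clock: 17.27
eef_pos: [642.1, -256.3, 186.9]
tcp_rot: [-3.141, 0.002, 0.309]
contact_force: [-0.1, -0.4, 0.2]
opening: 0.7
```

```bash
python3 -c "
from w import *
r=look('long_objective',(645.6,-256.5),0,0,'',(0,1))
go(r[0],r[1],100,.31)
"
```

```text
exp px [281. 197.] [(0.56, [261.3, 178.4, 43.2, 48.8])]
long_objective fit [ 647.03 -257.4     0.  ] 0.036
t 17.37 pos [ 642.6 -256.4  187.4] rpy [3.142e+00 1.000e-03 3.090e-01] F [-0.4  0.3 -0.2] open 0.698 q [-0.38  0.52  1.53 -0.    1.09 -0.69]
SHIFT [0.004, 0.0023, 0.0874] TURN [0.0, 0.0009, -0.001] rows>= 3
```

View pics/w_long_objective_o.png

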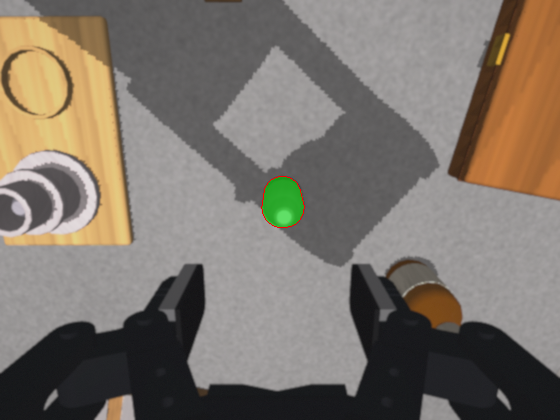

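```bash
python3 -c "
from w import *
c=cam('wrist')
for uv in ((388,265),(412,262),(438,272)): print(back(c,uv,0).round())
ct=cam('top'); print('top cap', back(ct,(437,91),110).round(), 'base',back(ct,(423,108),0).round())
"
```

```text
[ 760. -291.    0.]
[ 779. -282.    0.]
[ 806. -284.    0.]
top cap [ 773. -294.  110.] base [ 778. -304.    0.]
```

Emit:
send_rows --plan '[[[0.004,0.002,0.03],[0,0,0],0.4],[[0.004,0.002,0.06],[0,0,0],0.4],[[0.004,0.002,0.085],[0,0,0],0.4],[[0.004,0.002,0.09],[0,0,0],0.4],[[0.004,0.002,0.09],[0,0,0],0.4]]'

```text
clock: 17.78
eef_pos: [645.4, -256.9, 95.8]
tcp_rot: [-3.139, 0.004, 0.308]
contact_force: [0.4, -0.4, 0.8]
opening: 0.702
```

```bash
python3 -c "
from w import *
go(647,-257.4,37,.31)
"
```

```text
t 17.78 pos [ 645.4 -256.9   95.8] rpy [-3.139  0.004  0.308] F [ 0.4 -0.4  0.8] open 0.702 q [-0.38  0.62  1.58 -0.    0.94 -0.69]
SHIFT [0.0016, 0.0011, 0.0588] TURN [-0.0022, 0.0036, -0.0015] rows>= 2
```

Emit:
send_rows --plan '[[[0.0015,0.001,0.015],[0,0.003,0],0.4],[[0.0015,0.001,0.03],[0,0.003,0],0.4],[[0.0015,0.001,0.045],[0,0.003,0],0.4],[[0.0015,0.001,0.055],[0,0.003,0],0.4],[[0.0015,0.001,0.058],[0,0.003,0],0.4]]'

```text
clock: 18.2
eef_pos: [645.8, -257.0, 35.9]
tcp_rot: [-3.138, 0.003, 0.308]
contact_force: [0.6, -0.1, -0.2]
opening: 0.701
```

Emit:
send_rows --plan '[[[0,0,0],[0,0,0],-1],[[0,0,0],[0,0,0],-1],[[0,0,0],[0,0,0],-1],[[0,0,0],[0,0,0],-1],[[0,0,0],[0,0,0],-1]]'

```text
clock: 18.62
eef_pos: [646.0, -257.0, 36.4]
tcp_rot: [-3.138, 0.002, 0.308]
contact_force: [-0.2, 0.3, 1.0]
opening: 0.359
```

Emit:
send_rows --plan '[[[0,0,0],[0,0,0],-1],[[0,0,0],[0,0,0],-1],[[0,0,0],[0,0,0],-1],[[0,0,0],[0,0,0],-1],[[0,0,0],[0,0,0],-1]]'

```text
clock: 19.03
eef_pos: [646.0, -257.0, 36.4]
tcp_rot: [-3.138, 0.002, 0.308]
contact_force: [-0.7, -0.3, -1.6]
opening: 0.354
```

Emit:
send_rows --plan '[[[0,0,-0.01],[0,0,0],-1],[[0,0,-0.04],[0,0,0],-1],[[0,0,-0.08],[0,0,0],-1],[[0,0,-0.11],[0,0,0],-1],[[0,0,-0.13],[0,0,0],-1]]'

```text
clock: 19.45
eef_pos: [647.7, -257.9, 171.0]
tcp_rot: [-3.141, -0.001, 0.308]
contact_force: [1.2, -0.1, -1.8]
opening: 0.351
```

```bash
python3 -c "
from w import *
go(442.8,-229,170,.31)
cv2.imwrite('pics/a5.png',viewer.grab_frame('wrist')[:,:,::-1])
"
```

```text
t 19.45 pos [ 647.7 -257.9  171. ] rpy [-3.141e+00 -1.000e-03  3.080e-01] F [ 1.2 -0.1 -1.8] open 0.351 q [-0.38  0.54  1.53  0.    1.07 -0.69]
SHIFT [-0.1865, -0.0897, 0.0008] TURN [-0.0006, -0.0012, -0.0016] rows>= 5
```

View pics/a5.png

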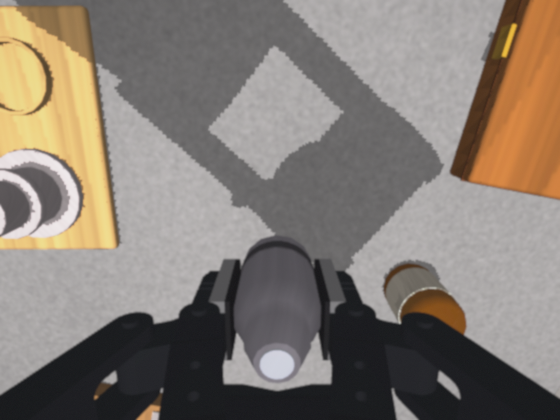

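Emit:
send_rows --plan '[[[-0.033,-0.016,0],[0,0,0],-1],[[-0.07,-0.034,0],[0,0,0],-1],[[-0.107,-0.052,0],[0,0,0],-1],[[-0.144,-0.07,0],[0,0,0],-1],[[-0.175,-0.085,0],[0,0,0],-1]]'

```text
clock: 19.92
eef_pos: [453.6, -229.7, 173.2]
tcp_rot: [3.14, -0.004, 0.309]
contact_force: [-0.1, -0.7, -1.8]
opening: 0.355
```

Emit:
send_rows --plan '[[[0,0,0],[0,0,0],-1],[[0,0,0],[0,0,0],-1],[[0,0,0],[0,0,0],-1],[[0,0,0],[0,0,0],-1],[[0,0,0],[0,0,0],-1]]'

```text
clock: 20.33
eef_pos: [455.0, -230.0, 173.3]
tcp_rot: [3.14, -0.004, 0.309]
contact_force: [-0.4, 0.4, -1.9]
opening: 0.362
```

```bash
python3 -c "
from w import *
go(442.8,-229,75,.31)
"
```

```text
t 20.33 pos [ 455.  -230.   173.3] rpy [ 3.14  -0.004  0.309] F [-0.4  0.4 -1.9] open 0.362 q [-0.47  0.27  1.95  0.    0.91 -0.78]
SHIFT [-0.0117, -0.0049, 0.0982] TURN [0.002, -0.0043, -0.001] rows>= 3
```

Emit:
send_rows --plan '[[[-0.012,-0.005,0.01],[0,-0.004,0],-1],[[-0.012,-0.005,0.03],[0,-0.004,0],-1],[[-0.012,-0.005,0.06],[0,-0.004,0],-1],[[-0.012,-0.005,0.085],[0,-0.004,0],-1],[[-0.012,-0.005,0.098],[0,-0.004,0],-1]]'

```text
clock: 20.75
eef_pos: [442.2, -228.5, 72.6]
tcp_rot: [3.141, 0.001, 0.309]
contact_force: [-1.2, 0.8, -1.8]
opening: 0.36
```

```bash
python3 -c "
from w import *
go(442.8,-229,47.5,.31)
cv2.imwrite('pics/a6.png',viewer.grab_frame('wrist')[:,:,::-1])
"
```

```text
t 20.75 pos [ 442.2 -228.5   72.6] rpy [3.141e+00 1.000e-03 3.090e-01] F [-1.2  0.8 -1.8] open 0.36 q [-0.48  0.42  2.04 -0.    0.69 -0.79]
SHIFT [0.0005, 0.0007, 0.0251] TURN [0.0002, 0.0015, -0.0006] rows>= 1
```

View pics/a6.png

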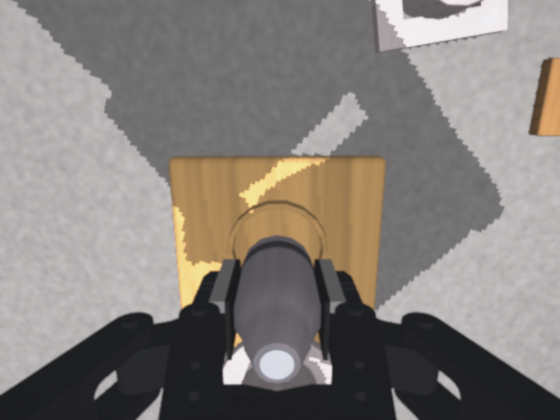

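The objective lines up with the well ring (arc around (277,225)). I lower it and release.

Emit:
send_rows --plan '[[[0,0.001,0.006],[0,0,0],-1],[[0,0.001,0.013],[0,0,0],-1],[[0,0.001,0.02],[0,0,0],-1],[[0,0.001,0.024],[0,0,0],-1],[[0,0.001,0.0255],[0,0,0],-1]]'

```text
clock: 21.22
eef_pos: [442.0, -229.2, 46.2]
tcp_rot: [-3.14, 0.003, 0.31]
contact_force: [-4.8, 3.7, 27.4]
opening: 0.357
```

Emit:
send_rows --plan '[[[0,0,0],[0,0,0],-1],[[0,0,0],[0,0,0],-1],[[0,0,0],[0,0,0],-0.3],[[0,0,0],[0,0,0],0],[[0,0,0],[0,0,0],0.3]]'

```text
clock: 21.63
eef_pos: [442.2, -229.3, 46.4]
tcp_rot: [-3.141, 0.002, 0.31]
contact_force: [-0.3, 0.2, 0.2]
opening: 0.626
```

```bash
python3 -c "
from w import *
go(442.8,-229,47.5,.31)
"
```

```text
t 21.63 pos [ 442.2 -229.3   46.4] rpy [-3.141e+00  2.000e-03  3.100e-01] F [-0.3  0.2  0.2] open 0.626 q [-0.48  0.47  2.05 -0.    0.63 -0.79]
SHIFT [0.0006, -0.0002, -0.0011] TURN [-0.0007, 0.0024, -0.0005] rows>= 1
```

Emit:
send_rows --plan '[[[0,0,-0.02],[0,0,0],0.4],[[0,0,-0.05],[0,0,0],0.4],[[0,0,-0.09],[0,0,0],0.4],[[0,0,-0.12],[0,0,0],0.4],[[0,0,-0.13],[0,0,0],0.4]]'

```text
clock: 22.05
eef_pos: [444.6, -230.4, 180.9]
tcp_rot: [3.138, -0.002, 0.31]
contact_force: [1.2, -0.2, 0.7]
opening: 0.7
```

```bash
python3 -c "
from w import *
look('long_objective',(442.8,-229),0,10,'seat',(0,1))
go(470.4,-84.5,170,.49)
go(470.4,-84.5,170,-1.08)
"
```

```text
exp px [274. 197.] [(0.74, [251.8, 175.3, 44.8, 52.2])]
long_objective fit [ 442.74 -230.09    0.  ] 0.041
t 22.15 pos [ 443.9 -230.   178.6] rpy [ 3.139e+00 -1.000e-03  3.090e-01] F [-0.7  0.4 -0.4] open 0.697 q [-0.48  0.25  1.97 -0.    0.92 -0.79]
SHIFT [0.0696, -0.1306, 0.0083] TURN [0.0029, -0.0008, -0.1805] rows>= 4
t 22.15 pos [ 443.9 -230.   178.6] rpy [ 3.139e+00 -1.000e-03  3.090e-01] F [-0.7  0.4 -0.4] open 0.697 q [-0.48  0.25  1.97 -0.    0.92 -0.79]
SHIFT [0.0696, -0.1306, 0.0083] TURN [0.0016, -0.0029, 1.3895] rows>= 12
```

View pics/w_long_objectiveseat_o.png

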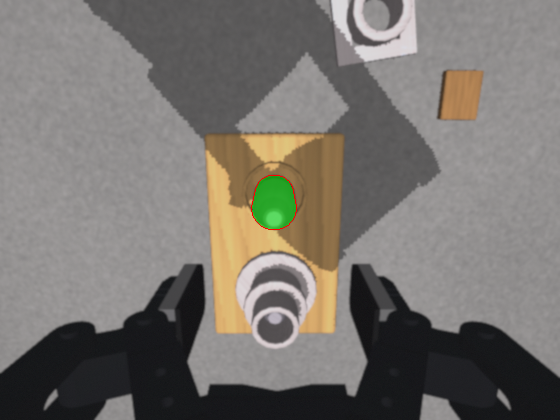

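Emit:
send_rows --plan '[[[0.07,-0.131,0.006],[0,0,0],0.5],[[0.07,-0.131,0.006],[0,0,0],0.5],[[0.07,-0.131,0.006],[0,0,0],0.5],[[0.07,-0.131,0.006],[0,0,0],0.5],[[0.07,-0.131,0.006],[0,0,0],0.5]]'

```text
clock: 22.57
eef_pos: [470.0, -80.2, 170.3]
tcp_rot: [3.141, 0.001, 0.312]
contact_force: [-0.2, -0.2, -0.3]
opening: 0.748
```

Emit:
send_rows --plan '[[[0,0,0],[0,0,0],0.5],[[0,0,0],[0,0,0],0.5],[[0,0,0],[0,0,0],0.5],[[0,0,0],[0,0,0],0.5],[[0,0,0],[0,0,0],0.5]]'

```text
clock: 22.98
eef_pos: [469.8, -81.1, 170.1]
tcp_rot: [3.141, 0.001, 0.311]
contact_force: [-0.3, 0.1, 1.0]
opening: 0.758
```

```bash
python3 -c "
from w import *
r=look('square_ring',(470.4,-84.5),.48,0,'',(0,1,2))
go(r[0],r[1],70,.31)
"
```

```text
exp px [276. 205.] [(0.64, [231.8, 158.4, 87.7, 81.0])]
square_ring fit [ 4.7106e+02 -8.4620e+01  4.7000e-01] 0.016
t 23.08 pos [469.9 -80.9 170.3] rpy [3.141e+00 1.000e-03 3.110e-01] F [-0.  -0.9  0.8] open 0.752 q [-0.17  0.23  2.02 -0.    0.89 -0.48]
SHIFT [0.0001, 0.0038, 0.1003] TURN [0.0005, 0.0011, 0.0011] rows>= 3
```

View pics/w_square_ring_o.png

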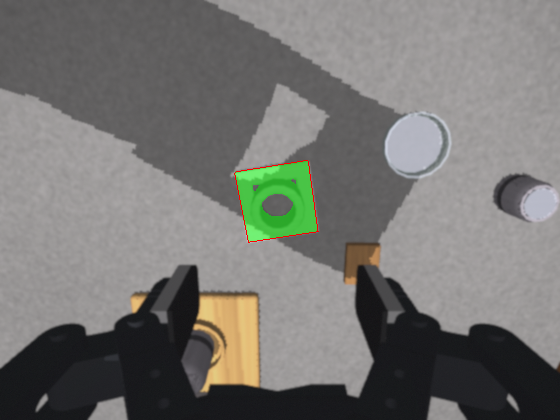

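Emit:
send_rows --plan '[[[0,0.004,0.03],[0,0,0],0.5],[[0,0.004,0.06],[0,0,0],0.5],[[0,0.004,0.085],[0,0,0],0.5],[[0,0.004,0.1],[0,0,0],0.5],[[0,0.004,0.1],[0,0,0],0.5]]'

```text
clock: 23.5
eef_pos: [469.0, -84.8, 67.6]
tcp_rot: [-3.14, 0.005, 0.311]
contact_force: [0.3, -0.1, 0.2]
opening: 0.753
```

```bash
python3 -c "
from w import *
go(471.1,-84.6,37,.31)
"
```

```text
t 23.5 pos [469.  -84.8  67.6] rpy [-3.14   0.005  0.311] F [ 0.3 -0.1  0.2] open 0.753 q [-0.18  0.41  2.08 -0.    0.66 -0.49]
SHIFT [0.0022, 0.0005, 0.0306] TURN [-0.0017, 0.0054, 0.0005] rows>= 1
```

Emit:
send_rows --plan '[[[0.002,0,0.01],[0,0.005,0],0.5],[[0.002,0,0.02],[0,0.005,0],0.5],[[0.002,0,0.027],[0,0.005,0],0.5],[[0.002,0,0.03],[0,0.005,0],0.5],[[0.002,0,0.03],[0,0.005,0],0.5]]'

```text
clock: 23.92
eef_pos: [470.6, -84.2, 37.4]
tcp_rot: [-3.14, 0.001, 0.31]
contact_force: [-2.0, -0.6, 0.2]
opening: 0.752
```

Emit:
send_rows --plan '[[[0,0,0],[0,0,0],-1],[[0,0,0],[0,0,0],-1],[[0,0,0],[0,0,0],-1],[[0,0,0],[0,0,0],-1],[[0,0,0],[0,0,0],-1]]'

```text
clock: 24.33
eef_pos: [470.9, -84.3, 38.3]
tcp_rot: [-3.14, 0.0, 0.31]
contact_force: [-1.4, 0.1, 7.2]
opening: 0.445
```

Emit:
send_rows --plan '[[[0,0,0],[0,0,0],-1],[[0,0,0],[0,0,0],-1],[[0,0,0],[0,0,0],-1],[[0,0,0],[0,0,0],-1],[[0,0,0],[0,0,0],-1]]'

```text
clock: 24.75
eef_pos: [471.0, -84.3, 38.4]
tcp_rot: [-3.14, -0.0, 0.31]
contact_force: [-0.8, 0.3, 0.8]
opening: 0.444
```

Emit:
send_rows --plan '[[[0,0,-0.01],[0,0,0],-1],[[0,0,-0.04],[0,0,0],-1],[[0,0,-0.08],[0,0,0],-1],[[0,0,-0.11],[0,0,0],-1],[[0,0,-0.13],[0,0,0],-1]]'

```text
clock: 25.17
eef_pos: [471.9, -84.6, 172.0]
tcp_rot: [3.142, -0.003, 0.31]
contact_force: [-0.2, -0.5, -1.0]
opening: 0.443
```

```bash
python3 -c "
from w import *
go(450,160,180,.31)
cv2.imwrite('pics/a7.png',viewer.grab_frame('wrist')[:,:,::-1])
"
```

```text
t 25.17 pos [471.9 -84.6 172. ] rpy [ 3.142e+00 -3.000e-03  3.100e-01] F [-0.2 -0.5 -1. ] open 0.443 q [-0.18  0.23  2.02  0.    0.89 -0.49]
SHIFT [0.0539, -0.2396, -0.0079] TURN [0.0, -0.0028, 0.0003] rows>= 6
```

View pics/a7.png

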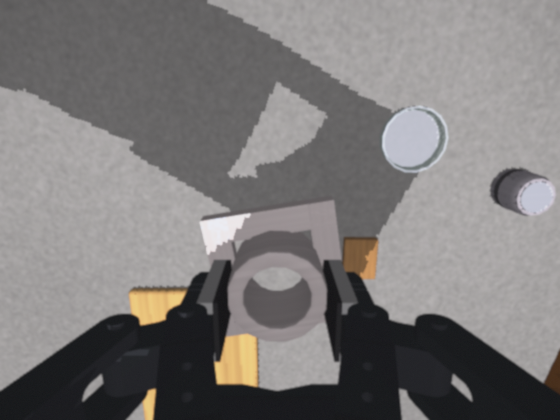

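```bash
python3 -c "
from w import *
go(464,130,195,.31)
"
```

```text
t 25.22 pos [473.5 -84.9 174.6] rpy [ 3.14  -0.006  0.31 ] F [ 1.9 -0.3  2.6] open 0.444 q [-0.18  0.23  2.01  0.    0.9  -0.49]
SHIFT [0.0567, -0.2075, -0.0205] TURN [0.0019, -0.0064, 0.0003] rows>= 6
```

Emit:
send_rows --plan '[[[0.01,-0.037,-0.004],[0,0,0],-1],[[0.021,-0.075,-0.008],[0,0,0],-1],[[0.031,-0.113,-0.012],[0,0,0],-1],[[0.041,-0.15,-0.016],[0,0,0],-1],[[0.05,-0.18,-0.02],[0,0,0],-1]]'

```text
clock: 25.63
eef_pos: [465.2, 103.9, 195.0]
tcp_rot: [3.14, -0.006, 0.31]
contact_force: [-0.0, -0.1, -1.2]
opening: 0.448
```

Emit:
send_rows --plan '[[[0.005,-0.02,0],[0,-0.006,0],-1],[[0.005,-0.02,0],[0,-0.006,0],-1],[[0.005,-0.02,0],[0,-0.006,0],-1],[[0.005,-0.02,0],[0,-0.006,0],-1],[[0.005,-0.02,0],[0,-0.006,0],-1]]'

```text
clock: 26.05
eef_pos: [463.6, 123.6, 194.9]
tcp_rot: [3.14, 0.0, 0.31]
contact_force: [-0.3, 0.2, -1.2]
opening: 0.445
```

```bash
python3 -c "
from w import *
look('round_tray',(449,272),-.352,0,'a',(0,1,2))
r=spig(0,(433,228),34,'r')
go(r[0],r[1],120,.31)
"
```

```text
exp px [320.  -3.] [(0.85, [201.1, 0.5, 239.7, 122.2])]
blob [ 17   5  27  31 637] [285.   42.9] model tip px [280  48]
spigot xy [435.29 233.64] 86.72549019607843 of 637
t 26.2 pos [463.8 123.5 194.9] rpy [ 3.14  -0.     0.309] F [ 0.3 -0.8 -1.6] open 0.444 q [ 0.26  0.2   1.99 -0.    0.95 -0.05]
SHIFT [0.0063, -0.1137, 0.0748] TURN [0.0016, -0.0001, -0.0012] rows>= 4
```

View pics/spr_raw.png

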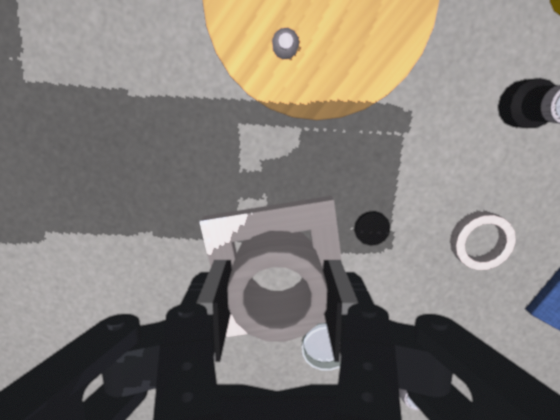

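Emit:
send_rows --plan '[[[0.003,-0.03,0],[0,0,0],-1],[[0.003,-0.05,0],[0,0,0],-1],[[0.003,-0.05,0],[0,0,0],-1],[[0.003,-0.05,0],[0,0,0],-1],[[0.003,-0.05,0],[0,0,0],-1]]'

```text
clock: 26.62
eef_pos: [451.5, 171.5, 194.8]
tcp_rot: [3.14, 0.0, 0.309]
contact_force: [-0.4, 0.1, -1.1]
opening: 0.447
```

```bash
python3 -c "
from w import *
r=spig(0,(435.3,233),34,'r2')
look('round_tray',(449,274),-.352,0,'a',(0,1,2))
c=cam('wrist');im=cv2.imread('pics/spr2_raw.png')
for q in (circ(10,26,*r),circ(5,34,*r),circ(26,10,*(r+85*np.array([np.sin(.352),np.cos(.352)])))): cv2.polylines(im,[np.int32(proj(c,q).round())],True,(0,0,255),1)
cv2.imwrite('pics/r2.png',im)
go(r[0],r[1],110,.31)
"
```

```text
blob [ 13  11  25  26 513] [281. 113.] model tip px [281 115]
spigot xy [435.31 233.94] 60.576470588235296 of 513
exp px [314.  66.] [(0.74, [199.9, 0.3, 228.1, 180.4])]
round_tray fit [ 4.4972e+02  2.7336e+02 -3.7000e-01] 0.011
t 26.77 pos [451.7 171.4 194.9] rpy [ 3.14  -0.     0.308] F [-0.2  0.8 -0.9] open 0.444 q [ 0.36  0.2   1.99 -0.    0.95  0.05]
SHIFT [0.0034, -0.0647, 0.0848] TURN [0.0018, -0.0001, -0.0021] rows>= 3
```

View pics/r2.png

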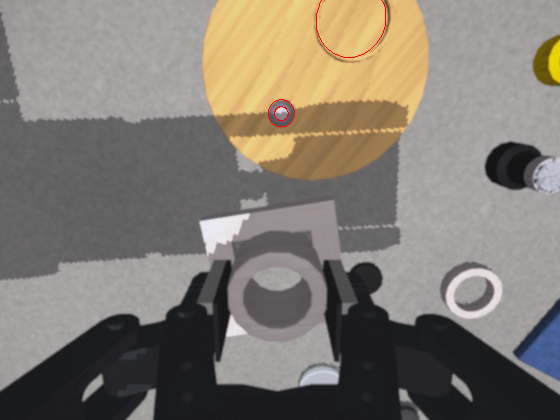

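Emit:
send_rows --plan '[[[0.001,-0.02,0.02],[0,0,0],-1],[[0.002,-0.045,0.045],[0,0,0],-1],[[0.003,-0.062,0.07],[0,0,0],-1],[[0.003,-0.065,0.085],[0,0,0],-1],[[0.003,-0.065,0.09],[0,0,0],-1]]'

```text
clock: 27.18
eef_pos: [433.5, 233.8, 102.5]
tcp_rot: [3.139, 0.003, 0.309]
contact_force: [-0.2, -1.1, -1.1]
opening: 0.446
```

Emit:
send_rows --plan '[[[0,0,0],[0,0,0],-1],[[0,0,0],[0,0,0],-1],[[0,0,0],[0,0,0],-1],[[0,0,0],[0,0,0],-1],[[0,0,0],[0,0,0],-1]]'

```text
clock: 27.6
eef_pos: [434.3, 233.7, 103.5]
tcp_rot: [3.139, 0.002, 0.308]
contact_force: [-0.2, 0.4, -1.0]
opening: 0.445
```

```bash
python3 -c "
from w import *
go(435.2,234.2,80,.31)
"
```

```text
t 27.6 pos [434.3 233.7 103.5] rpy [3.139e+00 2.000e-03 3.080e-01] F [-0.2  0.4 -1. ] open 0.445 q [ 0.49  0.36  2.03 -0.    0.75  0.19]
SHIFT [0.0011, -0.0002, 0.0235] TURN [0.0021, 0.0016, -0.0019] rows>= 1
```

Emit:
send_rows --plan '[[[0.001,0,0.005],[0.002,0.002,0],-1],[[0.001,0,0.011],[0.002,0.002,0],-1],[[0.001,0,0.017],[0.002,0.002,0],-1],[[0.001,0,0.023],[0.002,0.002,0],-1],[[0.001,0,0.027],[0.002,0.002,0],-1]]'

```text
clock: 28.02
eef_pos: [434.7, 233.7, 75.4]
tcp_rot: [3.141, 0.001, 0.308]
contact_force: [-0.1, 0.6, -1.2]
opening: 0.442
```

```bash
python3 -c "
from w import *
go(435.2,234.2,49.5,.31)
"
```

```text
t 28.02 pos [434.7 233.7  75.4] rpy [3.141e+00 1.000e-03 3.080e-01] F [-0.1  0.6 -1.2] open 0.442 q [ 0.49  0.41  2.05 -0.    0.69  0.18]
SHIFT [0.0006, -0.0003, 0.0259] TURN [0.0004, 0.0008, -0.002] rows>= 1
```

Emit:
send_rows --plan '[[[0.0005,0,0.006],[0,0,0],-1],[[0.0005,0,0.012],[0,0,0],-1],[[0.0005,0,0.018],[0,0,0],-1],[[0.0005,0,0.023],[0,0,0],-1],[[0.0005,0,0.0255],[0,0,0],-1]]'

```text
clock: 28.43
eef_pos: [434.8, 233.7, 49.0]
tcp_rot: [3.141, 0.002, 0.308]
contact_force: [0.0, -0.1, -1.6]
opening: 0.444
```

Emit:
send_rows --plan '[[[0,0,0],[0,0,0],-1],[[0,0,0],[0,0,0],-0.2],[[0,0,0],[0,0,0],0.2],[[0,0,0],[0,0,0],0.5],[[0,0,0],[0,0,0],0.5]]'

```text
clock: 28.85
eef_pos: [435.1, 233.8, 49.3]
tcp_rot: [3.141, 0.001, 0.308]
contact_force: [-0.5, -0.8, -1.0]
opening: 0.751
```

Emit:
send_rows --plan '[[[0,0,-0.02],[0,0,0],0.5],[[0,0,-0.05],[0,0,0],0.5],[[0,0,-0.09],[0,0,0],0.5],[[0,0,-0.12],[0,0,0],0.5],[[0,0,-0.14],[0,0,0],0.5]]'

```text
clock: 29.27
eef_pos: [436.2, 234.5, 192.8]
tcp_rot: [-3.141, -0.003, 0.308]
contact_force: [1.2, -0.1, 0.2]
opening: 0.747
```

```bash
python3 -c "
from w import *
look('square_ring',(435.2,234),.47,10,'seat',(0,1,2))
c=cam('wrist');im=cv2.imread('pics/w_square_ringseat_o.png')
w=np.array([435.2,233.9])+85*np.array([np.sin(.36),np.cos(.36)]); print('well',w)
for q in (circ(23+3,18,*w),circ(29,18,*w)): cv2.polylines(im,[np.int32(proj(c,q).round())],True,(0,0,255),1)
cv2.imwrite('pics/r3.png',im)
go(630.5,252,190,-.36)
"
```

```text
exp px [274. 197.] [(0.56, [235.0, 151.0, 79.4, 82.0])]
square_ring fit [435.02 233.18   0.46] 0.029
well [465.14330983 313.45123001]
t 29.37 pos [437.3 235.  193.2] rpy [-3.141 -0.006  0.308] F [ 0.3 -0.3 -0.5] open 0.749 q [ 0.49  0.22  1.97 -0.    0.95  0.18]
SHIFT [0.1892, 0.0424, 0.0043] TURN [-0.0029, -0.0055, 0.6681] rows>= 6
```

View pics/r3.png

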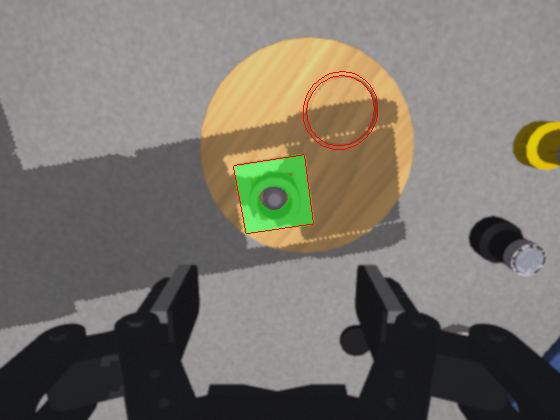

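```bash
python3 -c "
from w import *
go(629,256,195,.31)
"
```

```text
t 29.37 pos [437.3 235.  193.2] rpy [-3.141 -0.006  0.308] F [ 0.3 -0.3 -0.5] open 0.749 q [ 0.49  0.22  1.97 -0.    0.95  0.18]
SHIFT [0.1891, 0.0382, -0.0006] TURN [-0.0009, -0.006, -0.0019] rows>= 5
```

Emit:
send_rows --plan '[[[0.189,0.038,0],[0,-0.006,0],0.3],[[0.189,0.038,0],[0,-0.006,0],0.3],[[0.189,0.038,0],[0,-0.006,0],0.3],[[0.189,0.038,0],[0,-0.006,0],0.3],[[0.189,0.038,0],[0,-0.006,0],0.3]]'

```text
clock: 29.78
eef_pos: [631.9, 256.2, 193.4]
tcp_rot: [-3.141, -0.001, 0.308]
contact_force: [-0.2, 0.3, 0.4]
opening: 0.648
```

Emit:
send_rows --plan '[[[0,0,0],[0,0,0],0.3],[[0,0,0],[0,0,0],0.3],[[0,0,0],[0,0,0],0.3],[[0,0,0],[0,0,0],0.3],[[0,0,0],[0,0,0],0.3]]'

```text
clock: 30.2
eef_pos: [630.5, 256.1, 193.3]
tcp_rot: [-3.141, 0.0, 0.308]
contact_force: [-0.0, 0.1, 0.1]
opening: 0.65
```

```bash
python3 -c "
from w import *
r=look('eyepiece',(630.5,251.5),0,0,'',(0,1))
go(r[0],r[1],100,.31)
"
```

```text
exp px [275. 199.] [(0.9, [284.7, 69.6, 50.5, 49.7]), (0.86, [370.7, 86.1, 67.1, 50.6]), (0.64, [253.9, 173.7, 49.4, 57.8]), (0.17, [0.0, 1.0, 180.1, 212.1])]
eyepiece fit [632.05 251.48   0.  ] 0.026
t 30.3 pos [631.1 256.3 193.7] rpy [-3.141e+00 -1.000e-03  3.080e-01] F [ 0.   0.7 -0.4] open 0.652 q [0.38 0.49 1.56 0.   1.09 0.07]
SHIFT [-0.0006, 0.0049, 0.0937] TURN [-0.0008, -0.0009, -0.0018] rows>= 3
```

View pics/w_eyepiece_o.png

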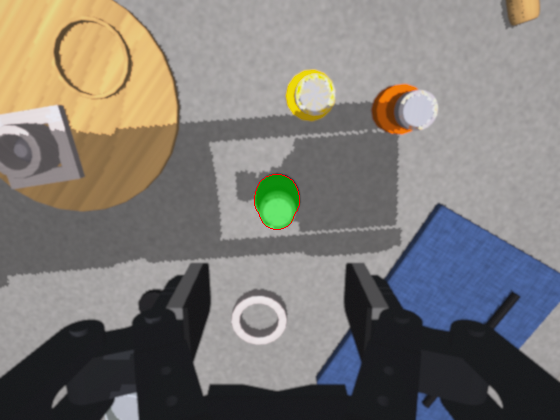

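Emit:
send_rows --plan '[[[-0.0005,0.005,0.03],[0,0,0],0.2],[[-0.0005,0.005,0.06],[0,0,0],0.2],[[-0.0005,0.005,0.085],[0,0,0],0.2],[[-0.0005,0.005,0.095],[0,0,0],0.2],[[-0.0005,0.005,0.095],[0,0,0],0.2]]'

```text
clock: 30.72
eef_pos: [630.2, 250.9, 96.3]
tcp_rot: [-3.141, 0.004, 0.308]
contact_force: [-0.4, -1.2, -0.3]
opening: 0.599
```

```bash
python3 -c "
from w import *
go(632,251.5,53,.31)
"
```

```text
t 30.72 pos [630.2 250.9  96.3] rpy [-3.141  0.004  0.308] F [-0.4 -1.2 -0.3] open 0.599 q [0.38 0.6  1.62 0.   0.92 0.07]
SHIFT [0.002, -0.0, 0.0433] TURN [-0.0005, 0.0036, -0.0016] rows>= 2
```

Emit:
send_rows --plan '[[[0.0015,0,0.012],[0,0.004,0],0.2],[[0.0015,0,0.026],[0,0.004,0],0.2],[[0.0015,0,0.036],[0,0.004,0],0.2],[[0.0015,0,0.042],[0,0.004,0],0.2],[[0.0015,0,0.042],[0,0.004,0],0.2]]'

```text
clock: 31.13
eef_pos: [630.7, 251.0, 52.8]
tcp_rot: [-3.141, 0.002, 0.308]
contact_force: [-1.4, -0.2, 0.0]
opening: 0.599
```

Emit:
send_rows --plan '[[[0,0,0],[0,0,0],-1],[[0,0,0],[0,0,0],-1],[[0,0,0],[0,0,0],-1],[[0,0,0],[0,0,0],-1],[[0,0,0],[0,0,0],-1]]'

```text
clock: 31.55
eef_pos: [630.9, 251.1, 53.2]
tcp_rot: [-3.141, 0.001, 0.308]
contact_force: [0.1, 0.2, 0.2]
opening: 0.281
```

Emit:
send_rows --plan '[[[0,0,0],[0,0,0],-1],[[0,0,0],[0,0,0],-1],[[0,0,0],[0,0,0],-1],[[0,0,0],[0,0,0],-1],[[0,0,0],[0,0,0],-1]]'

```text
clock: 31.97
eef_pos: [630.9, 251.1, 53.2]
tcp_rot: [-3.141, 0.001, 0.308]
contact_force: [-0.4, 1.1, -1.0]
opening: 0.287
```

Emit:
send_rows --plan '[[[0,0,-0.01],[0,0,0],-1],[[0,0,-0.04],[0,0,0],-1],[[0,0,-0.08],[0,0,0],-1],[[0,0,-0.11],[0,0,0],-1],[[0,0,-0.12],[0,0,0],-1]]'

```text
clock: 32.38
eef_pos: [633.4, 252.0, 179.4]
tcp_rot: [-3.141, -0.006, 0.308]
contact_force: [0.7, 0.9, -0.2]
opening: 0.284
```

```bash
python3 -c "
from w import *
cv2.imwrite('pics/a8.png',viewer.grab_frame('wrist')[:,:,::-1])
go(465,313.5,180,.31)
"
```

```text
t 32.43 pos [633.5 252.1 179.3] rpy [-3.141 -0.007  0.308] F [0.3 0.3 0.8] open 0.286 q [0.38 0.51 1.57 0.   1.06 0.07]
SHIFT [-0.1419, -0.1097, -0.0015] TURN [-0.0009, -0.0068, -0.0016] rows>= 5
```

View pics/a8.png

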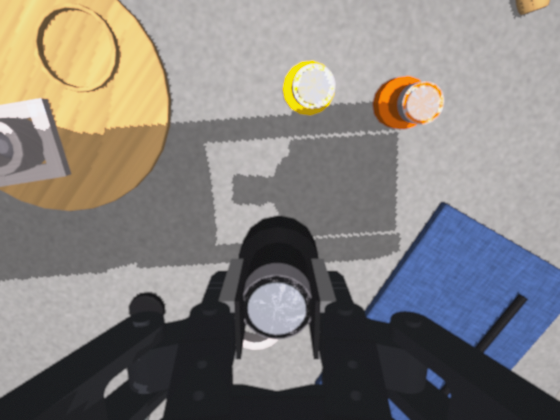

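Emit:
send_rows --plan '[[[-0.028,-0.022,0],[0,0,0],-1],[[-0.056,-0.044,0],[0,0,0],-1],[[-0.085,-0.066,0],[0,0,0],-1],[[-0.114,-0.088,0],[0,-0.006,0],-1],[[-0.135,-0.105,0],[0,-0.006,0],-1]]'

```text
clock: 32.85
eef_pos: [469.6, 310.8, 177.2]
tcp_rot: [-3.141, 0.003, 0.308]
contact_force: [-0.1, 0.7, -0.9]
opening: 0.286
```

Emit:
send_rows --plan '[[[0,0,0],[0,0,0],-1],[[0,0,0],[0,0,0],-1],[[0,0,0],[0,0,0],-1],[[0,0,0],[0,0,0],-1],[[0,0,0],[0,0,0],-1]]'

```text
clock: 33.27
eef_pos: [470.7, 310.5, 176.9]
tcp_rot: [-3.141, 0.002, 0.307]
contact_force: [0.5, -0.7, -0.2]
opening: 0.283
```

```bash
python3 -c "
from w import *
go(465,313.5,90,.31)
"
```

```text
t 33.27 pos [470.7 310.5 176.9] rpy [-3.141e+00  2.000e-03  3.070e-01] F [ 0.5 -0.7 -0.2] open 0.283 q [0.58 0.35 1.83 0.   0.96 0.27]
SHIFT [-0.0043, -0.0046, 0.0869] TURN [-0.0004, 0.0023, -0.0026] rows>= 3
```

Emit:
send_rows --plan '[[[-0.004,-0.0045,0.02],[0,0.002,0],-1],[[-0.004,-0.0045,0.045],[0,0.002,0],-1],[[-0.004,-0.0045,0.07],[0,0.002,0],-1],[[-0.004,-0.0045,0.085],[0,0.002,0],-1],[[-0.004,-0.0045,0.087],[0,0.002,0],-1]]'

```text
clock: 33.68
eef_pos: [464.5, 312.0, 86.9]
tcp_rot: [3.141, 0.005, 0.306]
contact_force: [-0.7, -0.1, -1.8]
opening: 0.287
```

```bash
python3 -c "
from w import *
go(465,313.5,64,.31)
cv2.imwrite('pics/a9.png',viewer.grab_frame('wrist')[:,:,::-1])
"
```

```text
t 33.68 pos [464.5 312.   86.9] rpy [3.141 0.005 0.306] F [-0.7 -0.1 -1.8] open 0.287 q [0.59 0.47 1.9  0.   0.78 0.28]
SHIFT [0.001, -0.0013, 0.0229] TURN [0.001, 0.0048, -0.0037] rows>= 1
```

View pics/a9.png

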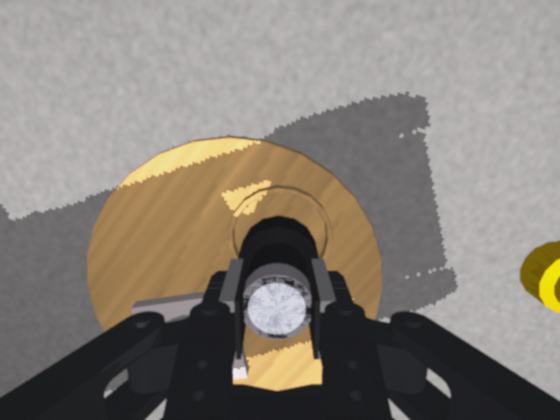

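Emit:
send_rows --plan '[[[0.001,-0.001,0.006],[0,0.004,0],-1],[[0.001,-0.001,0.012],[0,0.004,0],-1],[[0.001,-0.001,0.018],[0,0.004,0],-1],[[0.001,-0.001,0.021],[0,0.004,0],-1],[[0.001,-0.001,0.022],[0,0.004,0],-1]]'

```text
clock: 34.15
eef_pos: [465.5, 313.6, 65.8]
tcp_rot: [3.141, -0.0, 0.306]
contact_force: [-0.4, -0.6, -1.0]
opening: 0.284
```

```bash
python3 -c "
from w import *
go(465,313.5,64,.31)
"
```

```text
t 34.15 pos [465.5 313.6  65.8] rpy [ 3.141 -0.     0.306] F [-0.4 -0.6 -1. ] open 0.284 q [ 0.59  0.5   1.9  -0.    0.74  0.28]
SHIFT [-0.0005, -0.0001, 0.0018] TURN [0.0007, -0.0003, -0.0035] rows>= 1
```

Emit:
send_rows --plan '[[[0,0,0.001],[0,0,0],-1],[[0,0,0.002],[0,0,0],-1],[[0,0,0.002],[0,0,0],-1],[[0,0,0.002],[0,0,0],-1],[[0,0,0.002],[0,0,0],-1]]'

```text
clock: 34.57
eef_pos: [465.6, 313.7, 64.0]
tcp_rot: [3.141, -0.001, 0.306]
contact_force: [-0.1, -0.5, 0.8]
opening: 0.286
```

Emit:
send_rows --plan '[[[0,0,0],[0,0,0],-0.5],[[0,0,0],[0,0,0],-0.3],[[0,0,0],[0,0,0],0],[[0,0,0],[0,0,0],0.3],[[0,0,0],[0,0,0],0.3]]'

```text
clock: 34.98
eef_pos: [465.7, 313.7, 64.1]
tcp_rot: [3.141, -0.001, 0.306]
contact_force: [0.3, 0.0, -0.3]
opening: 0.65
```

Emit:
send_rows --plan '[[[0,0,-0.02],[0,0,0],0.3],[[0,0,-0.05],[0,0,0],0.3],[[0,0,-0.09],[0,0,0],0.3],[[0,0,-0.12],[0,0,0],0.3],[[0,0,-0.14],[0,0,0],0.3]]'

```text
clock: 35.4
eef_pos: [466.5, 314.4, 207.5]
tcp_rot: [-3.141, -0.004, 0.306]
contact_force: [0.4, -0.2, 1.0]
opening: 0.649
```

```bash
python3 -c "
from w import *
look('eyepiece',(465,313.5),0,10,'seat',(0,1))
for n in('top','scene'): cv2.imwrite(f'pics/{n}_e.png',viewer.grab_frame(n)[:,:,::-1])
go(465,313.5,200,.31)
"
```

```text
exp px [274. 193.] [(0.85, [432.4, 196.7, 71.1, 55.6]), (0.82, [506.6, 206.6, 53.4, 55.4]), (0.64, [255.3, 167.5, 45.0, 54.6])]
eyepiece fit [467.09 314.11   0.  ] 0.029
t 35.6 pos [465.6 313.8 204.3] rpy [ 3.141e+00 -2.000e-03  3.060e-01] F [ 0.7 -0.7  0.1] open 0.647 q [ 0.59  0.31  1.82 -0.    1.01  0.28]
SHIFT [-0.0007, 0.0001, 0.0043] TURN [0.0003, -0.0016, -0.0036] rows>= 1
```

View pics/w_eyepieceseat_o.png

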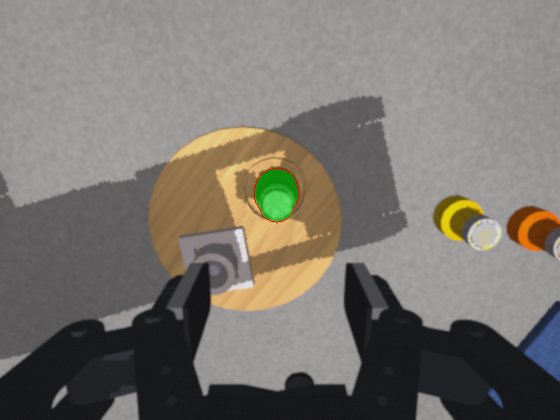

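View pics/scene_e.png

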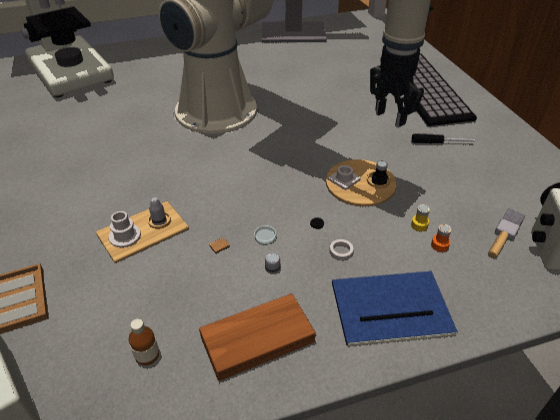

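```bash
python3 -c "
import cv2,numpy as np
i=cv2.imread('pics/scene_e.png');a=cv2.resize(i[190:265,90:195],(560,400),interpolation=cv2.INTER_CUBIC)
b=cv2.resize(i[145:220,310:415],(560,400),interpolation=cv2.INTER_CUBIC)
cv2.imwrite('pics/z.png',cv2.resize(np.hstack([a,b]),(800,286)))"
```

```text
(no output)
```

View pics/z.png

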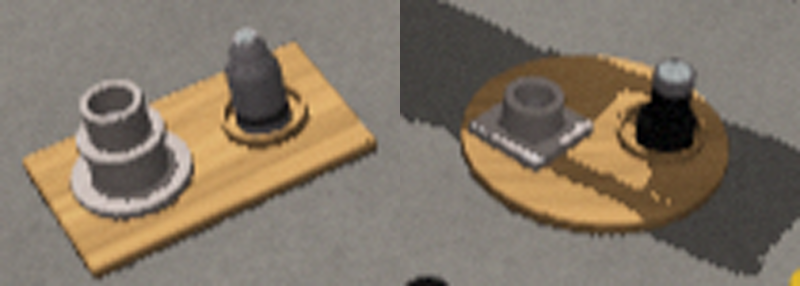

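Everything is seated: the stacked rings and objective are on the rect tray, and the square ring and eyepiece are on the round tray. I hand the job in.

```bash
python3 -c "
from rig import job; print(job.sign_off())"
```

```text
the job is handed in; nothing more can be done
None
```

Both kits are made up in the order asked, and the job is handed in at about 36 s of the 144 s allowed.

- **Rectangular tray:** the wide ring is on the tall spigot, flange down, with the small ring resting on it. The long objective stands nose up in the well.
- **Round tray:** the square-flanged ring is on the short spigot, flange down. The black eyepiece stands on its head in the well.
- **Left alone:** I did not touch the short objective, the plain ring or the orange and yellow look-alikes. In the last scene picture they stand where they were.

**Last checks:** I fitted each seated part to the wrist-camera picture at its expected height. All lay within 2 mm of their spigot or well centres, inside the clearance. The final scene picture shows the rings flat and stacked and both optics upright in their wells. The gripper is clear, with its fingertips about 180 mm above the bench.

**Contact force:** the largest force I read was 27 N, a brief peak while setting the objective down onto the well floor.

**Disagreements:**
- The fixed top and scene cameras differed from each other by about 3 mm in y (up to 6 mm on the rectangular tray), so I used the wrist camera for positions.
- My first estimate of the short spigot, read by eye from the top picture, was about 6 mm off. I re-measured it twice with the wrist camera before placing the square ring.

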